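# Snack for the guests: tumblers up, three clicks of nuts

## Robot

A 6-joint arm with a two-finger parallel gripper is mounted at the origin on the work surface. World frame = base frame: x ahead of the robot, y to its left, z up, the work surface at z = 0. Lengths are in m, angles in rad, forces in N, time in s.
With the tool pointing down it reaches from about 0.225 to 0.875 m from the base axis. Payload 3.4 kg.
Tool frame: the origin (TCP) lies between the finger pads; the fingertips stand 8 mm ahead of it and the grasp point (between the pads) lies 11 mm behind it; z points along the fingers, y is the line along which they close (so a half turn about z gives the same grasp; the last joint's range is limited). The gripper opens to 85 mm and grips with 20 to 120 N. Pads are 22 mm wide; open, the fingers measure 114 mm over their backs; the gripper's body (76 mm by 85 mm) begins 54 mm behind the grasp point. The pads swing forward as they close: fully open they stand 13 mm farther back than shut.
Start: joints at [-1.458, 0.276, 1.505, -0, 1.361, -0.121], TCP at [0.133, -0.559, 0.212] pointing down, gripper open.
Joint ranges: [-2.89, 2.89], [-0.75, 2.08], [0.22, 2.7], [-1.18, 4.32], [0.11, 2.71], [-2.7, 2.7]. Speed limits (rad/s): [2.57, 2.57, 3.14, 3.14, 3.14, 3.14].

## Interface

Orientations are given as a unit quaternion [w, x, y, z].
In Python, from rig import manip, optics, finder gives the robot as it stands.
- The arm moves only by the tool servo_tool, never from a script. Its argument "increments" is a list of rows, each a list of 7 numbers: the shift along the tool's x, y, z in cm, then the turn, a rotation vector about the tool's x, y, z in degrees, then the closure, from -1 (fully open) to 1 (shut). In form: [[x, y, z, rx, ry, rz, gripper], ...]. A call has exactly 5 rows; each row shifts and turns the commanded pose from where the row before left it, along the tool's axes as they then stand; what a row does not reach is not made up. A row lasts 1/10 s, in which the tool goes at most 50 mm and 8.59 degrees, less where a joint would pass 70% of its speed; a pose out of reach is approached as far as the arm can. A call is refused whole if a number of a shift passes 5 or a number of a turn 8.59, either way. A call with a gripper value outside its range is refused whole. The fingers move at their own pace and stop on an object; "squeeze" is the grip in N (left out, the last holds). Time passes only in rows, so rows that do not move let the fingers close, or fill a call up. It gives the time, the measured TCP pose, the force, the opening and the grip force at its end, in the units of the state.
- manip.get_state(): the state, without advancing time (a new reading comes with each control period).
- optics.get_image(name): name is "scene" or "side" or "wrist"; returns the picture (420x560x3 uint8, red, green, blue); there is no depth.
- optics.get_calibration(name): a dict with "fov_y" (degrees; the focal length in pixels is half the picture's height over the tangent of half this angle, whatever the lens; pixels are square), "cx", "cy" (the principal point, pixels), "dist_coeffs" ([k1, k2, p1, p2, k3] as OpenCV has them; the pictures are not rectified), "world_to_cam" (4x4, takes a point from world to camera coordinates). Camera axes: x right, y down, z forward; pixel columns grow to the right and rows downward; lengths in m; the calibration is good to about 2 mm. A picture is of the moment at which its call begins: read the wrist's pose just before it. get_calibration takes no time and is no camera call; for the wrist camera it gives the pose at the moment of the call.
- manip.sign_off(): hands the job in; it is judged then, once.
Trained networks look in the newest picture that a camera, given by its name, has taken for a name from the list of things; names that differ only in an ending like _2 or _b are one class to them, and where a whole thing is asked for, a point or a joint stands for the part that bears it (a point fixed in the world has none). Each returns a list of dicts, best first, with "p" (0 to 1); they miss things now and then, are a little off and sometimes report something else, mostly with a low value. They report only what shows in the picture. A call takes as long as a camera call. They do not tell look-alikes from the thing itself.
- finder.silhouettes(label, camera): "region" (420x560 bool, what is visible of it) and "box" ([centre column, centre row, width, height] in pixels, round what is visible of it).
- finder.tip_of(label, camera): "at" ([column, row] in pixels: a listed point, or the origin of a listed thing).
The state is a dict: "clock": time; "qpos": joint angles; "qd": joint speeds; "effort": joint torques, N m; "position": TCP position; "ee_rot": TCP orientation; "contact_force": force on the tool from outside, world axes, zero at the start; "moment": the same for the moment, N m; "width": finger opening in m; "gripper_force": force on a finger pad.
Only numpy, scipy, OpenCV 4.12 (cv2) and the standard library are available. Lean on these libraries where they do the work, as an engineer would, in place of code of your own. Each camera call takes 0.05 s, during which the arm holds its last target. There are 200 camera calls.

## Task

Get the snack ready: stand every tipped-over tumbler upright, mouth up, on the dark wooden board, in any order. Set the loose bowl on the table under the end of the dispenser's chute and turn the red paddle knob exactly three clicks in the dispensing direction (paddles going over the top towards the chute side), so that three nuts roll into the bowl; then stand the bowl with its three nuts on the middle of the grey trivet. Do not disturb the kettle, the clamp jar, the funnel or the stack of bowls.

Things in the scene. Friction and masses are not known exactly. Their poses are not given: they have to be found in the camera images.
- dispenser: Fixed nut dispenser on a black post. Origin on the table under its drum; its front with the red knob looks to -x, the chute slopes down to -y. In mm: drum and post fill x -25..82, y -52..52, to z 283; hopper tube x -30..30, y -17..43, to z 442; foot x -65..105, y -50..100, 12 high; chute x -25..25 out to y -126, there z 98..119. Each click drops one nut, which reaches the bowl within 1.5 s.
- knob_hub (a point): Middle of the red paddle knob, on its level axis (the dispenser's x), 220 mm up, 79 mm in front of the drum's front plate. Four flat paddles, square to each other, reach 60 mm from the axis; each is 10 mm thick and 26 mm deep along the axis (13 mm either side of this point). At rest they stand as an X, 45 degrees off vertical. Behind them is only a 16 mm shaft.
- knob (a joint): Knob angle (rad), 0 at start; a click is 1.571, three are 4.712. Grows as the upper paddles go over the top to the dispenser's -y. Detents (0.12 N m) pull it to the nearest quarter turn. A shut fingertip 28 mm above the axis, swept level to -y from beside the +y upper paddle until its leading side is 30 mm past the axis, makes one click; the next paddle then stands in its place. A dropped nut cannot go back.
- bowl_spot (a point): Point on the table where the middle of the bowl should stand to catch the nuts, just beyond the chute's lip (dispenser frame x=0, y=-172 mm). Up to 20 mm off still catches them; within 40 mm counts as under the chute.
- bowl: Loose blue plastic bowl (260 g), round, 72 mm high, outer radius 44 mm at the foot, 65 mm at half height and 68 mm at the rim (upper wall nearly vertical), wall 8 mm thick, floor 7 mm. Origin at the centre of its underside, z up. Starts empty and upright on the table. Its wall can be pinched at the rim from above.
- bowl_inside (a point): Point in the bowl on its axis, 30 mm above its underside; nuts with their centres within 55 mm of it are in the bowl.
- trivet: Fixed round grey silicone trivet, radius 82 mm, 8 mm thick, lying on the table. Origin at the centre of its underside.
- board: Fixed dark wooden serving board lying on the table, 150 mm along its x, 300 mm along its y, 14 mm thick. Origin at the centre of its underside.
- tumbler1: Orange plastic tumbler of square section, 56 x 56 mm, 110 mm long, wall and floor 4 mm, 90 g, open at one end. Origin in its very middle; its +x axis points along it towards the open mouth (so +x points up when it stands properly). Starts lying on one side on the table; one to three tumblers are there, an absent one reads None.
- tumbler2: Green plastic tumbler of square section, 56 x 56 mm, 110 mm long, wall and floor 4 mm, 90 g, open at one end. Origin in its very middle; its +x axis points along it towards the open mouth (so +x points up when it stands properly). Starts lying on one side on the table; one to three tumblers are there, an absent one reads None.
- tumbler3: Yellow plastic tumbler of square section, 56 x 56 mm, 110 mm long, wall and floor 4 mm, 90 g, open at one end. Origin in its very middle; its +x axis points along it towards the open mouth (so +x points up when it stands properly). Starts lying on one side on the table; one to three tumblers are there, an absent one reads None.
- nut1_center (a point): Centre of a smooth brown ball-shaped nut, 34 mm across, 20 g, in the dispenser; nut 1 of five in the order in which the clicks drop them.
- nut2_center (a point): Centre of a smooth brown ball-shaped nut, 34 mm across, 20 g, in the dispenser; nut 2 of five in the order in which the clicks drop them.
- nut3_center (a point): Centre of a smooth brown ball-shaped nut, 34 mm across, 20 g, in the dispenser; nut 3 of five in the order in which the clicks drop them.
- nut4_center (a point): Centre of a smooth brown ball-shaped nut, 34 mm across, 20 g, in the dispenser; nut 4 of five in the order in which the clicks drop them.
- nut5_center (a point): Centre of a smooth brown ball-shaped nut, 34 mm across, 20 g, in the dispenser; nut 5 of five in the order in which the clicks drop them.
- kettle: White and red enamel kettle, 172 mm across, 195 mm tall, spout towards its -y; origin at the centre of its underside. Leave it alone.
- jar: Glass clamp-lid jar, 90 mm across, 138 mm tall; origin at the centre of its underside. Leave it alone.
- funnel: Steel funnel standing mouth down, 112 mm across, 130 mm tall; origin at the centre of its underside. Leave it alone.
- bowl_stack: Stack of nested plastic bowls, 136 mm across, 108 mm tall; origin at the centre of its underside. Leave it alone.
Mind the look-alikes: they are no part of the job. Several things have the shape of the tumbler3; the one meant has the colours described above. There is more than one size of the tumbler2; the job needs the larger.

How it is judged:
On the way, in this order (a step that is already met when the one before it is completed fails the run):
1. the bowl stands on the table under the chute, before any nut is dispensed (horizontal distance between bowl and bowl_spot below 0.04 m and height (world z) of bowl below 0.006 m and angle between bowl's own z axis and vertical below 0.12 rad and value of joint knob below 0.8 rad), for 0.2 s.
2. the knob has been turned three clicks and three nuts lie in the bowl (value of joint knob between 4.312 and 5.112 rad and distance between each of nut1_center, nut2_center, nut3_center and bowl_inside below 0.055 m and height (world z) of each of nut4_center, nut5_center above 0.17 m), for 0.3 s.
At the end, for the whole second after the job is handed in: Every tumbler stands mouth up (within 0.12 rad) on the board, its middle over it; the bowl stands at rest on the trivet, centre within 35 mm of the trivet's, with nuts 1 to 3 in it; nuts 4 and 5 are still in the dispenser and the knob is at three clicks (within 0.4 rad) (all of step 2 and angle between each of tumbler1, tumbler2, tumbler3's own x axis and vertical below 0.12 rad and x of tumbler1 in the frame of board between -0.075 and 0.075 m and y of tumbler1 in the frame of board between -0.15 and 0.15 m and height (world z) of tumbler1 between 0.063 and 0.076 m and linear speed of each of tumbler1, tumbler2, tumbler3, bowl below 0.03 m/s and x of tumbler2 in the frame of board between -0.075 and 0.075 m and y of tumbler2 in the frame of board between -0.15 and 0.15 m and height (world z) of tumbler2 between 0.063 and 0.076 m and x of tumbler3 in the frame of board between -0.075 and 0.075 m and y of tumbler3 in the frame of board between -0.15 and 0.15 m and height (world z) of tumbler3 between 0.063 and 0.076 m and horizontal distance between bowl and trivet below 0.035 m and height (world z) of bowl between 0.005 and 0.012 m and angle between bowl's own z axis and vertical below 0.1 rad); the robot touches nothing.
It fails at once if the kettle is pushed more than 30 mm or tipped over (distance of kettle from where it was at the start of the episode above 0.03 m or angle between kettle's own z axis and vertical above 0.3 rad).
It fails at once if the jar is pushed more than 30 mm or tipped over (distance of jar from where it was at the start of the episode above 0.03 m or angle between jar's own z axis and vertical above 0.3 rad).
It fails at once if the funnel is pushed more than 30 mm or tipped over (distance of funnel from where it was at the start of the episode above 0.03 m or angle between funnel's own z axis and vertical above 0.3 rad).
It fails at once if the bowl_stack is pushed more than 30 mm or tipped over (distance of bowl_stack from where it was at the start of the episode above 0.03 m or angle between bowl_stack's own z axis and vertical above 0.3 rad).
It fails at once if the knob is turned a fourth click (value of joint knob above 5.6 rad).
Of tumbler1, tumbler2, tumbler3 only 1 to 3 are there at a start; the rules pass over those that are not, and their reading is None.
At some moment in a run one of tumbler1, tumbler2, tumbler3 may be knocked a few centimetres aside while the robot is not near it.
Once in a run the grip may slacken for a moment while it holds something.
It also fails if it takes over 210 s, if anything falls off the work surface, if the arm or the gripper's body presses on something with over 40 N, if the wrist force passes 120 N, or if a joint passes its speed limit or range.

## Working session

There is one attempt and no reset: what is moved stays moved. The work goes in short steps, Python scripts to look and compute and a tool call to move; the robot and the scene stay as the last step left them, time stands still between calls to the robot, and variables do not carry over. Pictures are saved under pics/ and viewed, at most 14 in all, crops included, and the job is handed in when it is done.

Besides the shell and the picture viewer there is one more tool, called after "Call:" in YAML: its name, and indented under it one key for each argument. servo_tool: Moves the arm, as the interface text tells. Its arguments: {"type":"object","properties":{"increments":{"type":"array","items":{"type":"array","items":{"type":"number"}}},"squeeze":{"type":"number"}},"required":["increments"]}

```bash
mkdir -p pics; ls; cat > h.py <<'E'
import numpy as np, cv2
from rig import manip, optics, finder
from scipy.spatial.transform import Rotation as R
def cam(n):
    c=optics.get_calibration(n); f=210/np.tan(np.radians(c["fov_y"])/2)
    return np.array([[f,0,c["cx"]],[0,f,c["cy"]],[0,0,1]]),np.array(c["dist_coeffs"],float),np.array(c["world_to_cam"])
def ray(px,C):
    K,d,T=C; u=cv2.undistortPoints(np.array([[px]],float),K,d)[0,0]
    Ri=T[:3,:3].T; return -Ri@T[:3,3], Ri@np.array([u[0],u[1],1.])
def onz(px,C,z):
    o,v=ray(px,C); return o+v*(z-o[2])/v[2]
def proj(p,C):
    K,d,T=C; return cv2.projectPoints(np.atleast_2d(np.array(p,float)),cv2.Rodrigues(T[:3,:3])[0],T[:3,3],K,d)[0][:,0]
def snap(n,name):
    im=optics.get_image(n); cv2.imwrite(f"pics/{name}.png",im[...,::-1]); return im
def tool():
    s=manip.get_state(); q=s["ee_rot"]; return np.array(s["position"]),R.from_quat([q[1],q[2],q[3],q[0]]).as_matrix(),s
E
python3 - <<'E'
from h import *
for n in("scene","side","wrist"): snap(n,n+"0"); C=cam(n); print(n,C[0][0,0],np.round(ray((C[0][0,2],C[0][1,2]),C),2).tolist())
a=cv2.imread("pics/scene0.png");b=cv2.imread("pics/side0.png")
p,r,s=tool();print(p,r.round(2).tolist(),s["clock"])
for n in("scene","side"):
  C=cam(n)
  for l in "dispenser knob_hub bowl trivet board tumbler1 tumbler2 tumbler3 kettle jar funnel bowl_stack".split():
    print(n,l,[(round(d["p"],2),np.round(d["at"]).tolist(),onz(d["at"],C,{"tumbler1":.028,"tumbler2":.028,"tumbler3":.028,"knob_hub":.22}.get(l,0)).round(3).tolist()[:2]) for d in finder.tip_of(l,n)[:4]])
E
```

```text
pics
scene 493.5256346933317 [[1.39, 0.38, 1.25], [-0.64, -0.2, -0.75]]
side 461.1126856586865 [[0.01, 0.96, 1.11], [0.35, -0.63, -0.69]]
wrist 331.08906248794796 [[0.21, -0.54, 0.37], [-0.32, -0.07, -0.95]]
[ 0.13316258 -0.55895029  0.21175547] [[0.97, 0.23, -0.0], [0.23, -0.97, 0.0], [0.0, -0.0, -1.0]] 0.15
scene dispenser [(0.71, [311.0, 310.0], [0.679, 0.253])]
scene knob_hub [(0.89, [323.0, 239.0], [0.59, 0.252])]
scene bowl [(0.84, [223.0, 283.0], [0.67, -0.021])]
scene trivet [(0.71, [171.0, 182.0], [0.332, -0.356])]
scene board []
scene tumbler1 [(0.84, [219.0, 209.0], [0.422, -0.131]), (0.81, [352.0, 194.0], [0.226, 0.275]), (0.8, [263.0, 223.0], [0.436, 0.026]), (0.8, [198.0, 150.0], [0.173, -0.315])]
scene tumbler2 [(0.84, [219.0, 209.0], [0.422, -0.131]), (0.81, [352.0, 194.0], [0.226, 0.275]), (0.8, [263.0, 223.0], [0.436, 0.026]), (0.8, [198.0, 150.0], [0.173, -0.315])]
scene tumbler3 [(0.84, [219.0, 209.0], [0.422, -0.131]), (0.81, [352.0, 194.0], [0.226, 0.275]), (0.8, [263.0, 223.0], [0.436, 0.026]), (0.8, [198.0, 150.0], [0.173, -0.315])]
scene kettle [(0.83, [419.0
[... 623 characters left out ...]
182, -0.299]), (0.71, [295.0, 273.0], [0.42, 0.179])]
side tumbler2 [(0.82, [342.0, 209.0], [0.417, -0.148]), (0.82, [336.0, 327.0], [0.233, 0.289]), (0.78, [420.0, 206.0], [0.182, -0.299]), (0.71, [295.0, 273.0], [0.42, 0.179])]
side tumbler3 [(0.82, [342.0, 209.0], [0.417, -0.148]), (0.82, [336.0, 327.0], [0.233, 0.289]), (0.78, [420.0, 206.0], [0.182, -0.299]), (0.71, [295.0, 273.0], [0.42, 0.179])]
side kettle [(0.75, [240.0, 377.0], [0.386, 0.533])]
side jar [(0.69, [262.0, 175.0], [0.773, -0.194]), (0.48, [340.0, 209.0], [0.433, -0.171])]
side funnel [(0.83, [226.0, 202.0], [0.802, -0.004]), (0.5, [262.0, 207.0], [0.676, -0.043])]
side bowl_stack [(0.8, [188.0, 344.0], [0.563, 0.522])]
```

View pics/scene0.png

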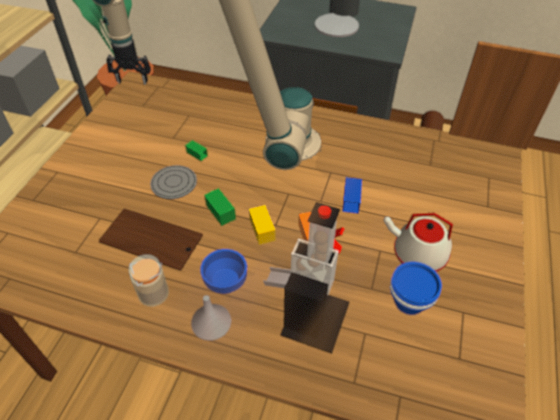

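View pics/side0.png

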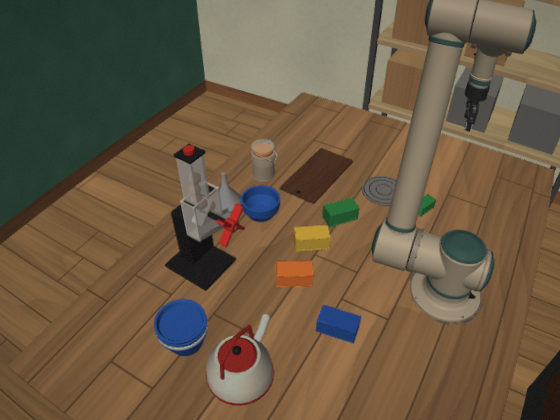

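The scene view shows green (220,207), yellow (262,224) and orange (305,225) tumblers plus two decoys: a blue one and a small green one. The bowl is at (223,270), the board at (150,238) and the trivet at (174,182). Next I'll zoom in for mouth directions and check a dispenser model overlay.

```bash
python3 - <<'E'
from h import *
a=cv2.imread("pics/scene0.png");b=cv2.imread("pics/side0.png")
for n,im in(("scene",a),("side",b)):
  C=cam(n)
  for yaw,col in((0,(0,255,0)),):
    o=np.array([.68,.257,0])
    Rz=R.from_euler("z",yaw).as_matrix()
    for poly in ([[-.065,-.05,.012],[.105,-.05,.012],[.105,.1,.012],[-.065,.1,.012]],[[-.025,-.05,.105],[.025,-.126,.105],[-.025,-.126,.105]],[[-.03,-.017,.442],[.03,-.017,.442],[.03,.043,.442],[-.03,.043,.442]]):
      q=proj(o+np.array(poly)@Rz.T,C); cv2.polylines(im,[np.round(q*16).astype(int)],True,col,1,cv2.LINE_AA,4)
ca=cv2.resize(a[170:360,190:370],None,fx=3,fy=3,interpolation=3); cb=cv2.resize(b[140:320,160:380],None,fx=3,fy=3,interpolation=3)
cv2.imwrite("pics/ca.png",ca);cv2.imwrite("pics/cb.png",cb)
for l in("board","bowl","trivet"):
 for n in("scene","side"):
  for d in finder.silhouettes(l,n)[:1]:
   z={"board":.014,"bowl":.072,"trivet":.008}[l]
   c=max(cv2.findContours(d["region"].astype(np.uint8),0,1)[0],key=cv2.contourArea)[:,0]
   w=np.array([onz(p,cam(n),z)[:2] for p in c]).astype(np.float32)
   print(l,n,d["p"],cv2.minAreaRect(w),w.min(0),w.max(0))
# tumblers: hull of colour on ground
for nme,lo,hi in(("orange",(5,150,90),(15,255,255)),("yellow",(20,150,90),(32,255,255)),("green",(50,120,50),(75,255,255))):
 im=cv2.imread("pics/side0.png"); m=cv2.inRange(cv2.cvtColor(im,40),lo,hi); m[:, :260]=0; m[:180]=0
 k,lb,st,ce=cv2.connectedComponentsWithStats(m)
 for i in range(1,k):
  if st[i,4]>150: print(nme,st[i].tolist(),ce[i].round().tolist(),onz(ce[i],cam("side"),.04)[:2].round(3))
E
```

```text
board scene 0.75 ((0.5906960964202881, -0.3010371923446655), (0.30647867918014526, 0.15750642120838165), 84.94242095947266) [ 0.5035067  -0.45736238] [ 0.6800531  -0.14684585]
board side 0.64 ((0.5840453505516052, -0.29106563329696655), (0.31348928809165955, 0.1555061936378479), 87.31371307373047) [ 0.504563   -0.45035148] [ 0.66793734 -0.13461475]
bowl scene 0.9 ((0.6702511310577393, -0.011643841862678528), (0.1501847803592682, 0.13218116760253906), 43.11566925048828) [ 0.59506017 -0.08265588] [0.74475783 0.0559403 ]
bowl side 0.83 ((0.6514883041381836, 0.01071879267692566), (0.13227614760398865, 0.16819529235363007), 30.381134033203125) [ 0.5814486  -0.07635802] [0.7275757  0.08479208]
trivet scene 0.57 ((0.3306492865085602, -0.34548676013946533), (0.1592193990945816, 0.15766991674900055), 17.43035316467285) [ 0.25293806 -0.4237404 ] [ 0.41685715 -0.2639058 ]
trivet side 0.55 ((0.35384616255760193, -0.33084818720817566), (0.11726877093315125, 0.17634278535842896), 11.554145812988281) [ 0.28330836 -0.42409486] [ 0.41394755 -0.24863212]
orange [275, 260, 39, 28, 1002] [294.0, 274.0] [0.419 0.192]
yellow [294, 225, 36, 27, 861] [311.0, 238.0] [0.441 0.036]
green [419, 195, 17, 21, 195] [426.0, 204.0] [ 0.165 -0.306]
green [323, 198, 36, 29, 696] [340.0, 212.0] [ 0.411 -0.12 ]
```

View pics/ca.png

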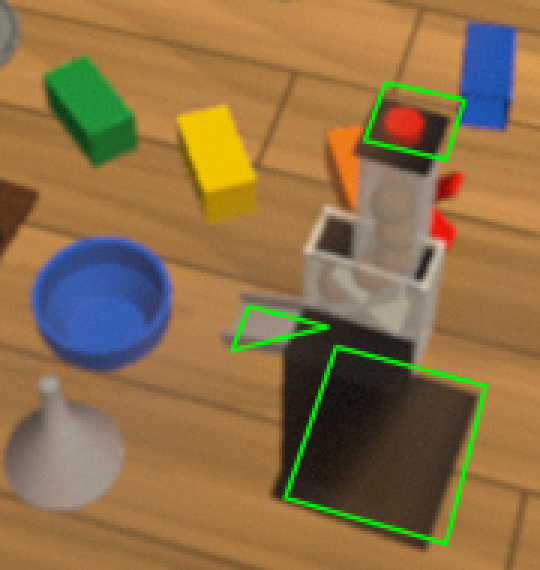

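View pics/cb.png

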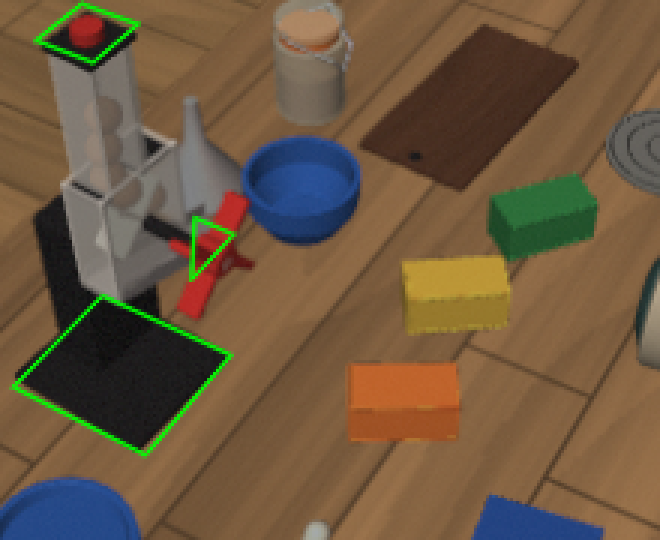

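All three tumblers lie roughly along x, and the ends facing the scene camera look solid. I'll move to a wrist view from the base side to check the mouths, and refine the dispenser from its foot corners.

Call:
servo_tool:
  increments:
    - [2.4,-4.0,-1.7,0,0,0,-1]
    - [2.4,-4.0,-1.7,0,0,0,-1]
    - [2.4,-4.0,-1.7,0,0,0,-1]
    - [2.4,-4.0,-1.7,0,0,0,-1]
    - [2.4,-4.0,-1.7,0,0,0,-1]

```text
clock: 2.15
position: [0.2039, -0.3352, 0.2981]
ee_rot: [0.0, 0.993, 0.116, 0.0]
contact_force: [0.6, -0.4, 1.6]
width: 0.0854
gripper_force: 0.0
```

Call:
servo_tool:
  increments:
    - [2.4,-4.0,-1.7,0,0,0,-1]
    - [2.4,-4.0,-1.7,0,0,0,-1]
    - [2.4,-4.0,-1.7,0,0,0,-1]
    - [2.4,-4.0,-1.7,0,0,0,-1]
    - [2.4,-4.0,-1.7,0,0,0,-1]

```text
clock: 2.65
position: [0.2739, -0.1128, 0.3834]
ee_rot: [0.001, 0.993, 0.116, 0.001]
contact_force: [1.0, -1.1, -1.0]
width: 0.0853
gripper_force: 0.0
```

Call:
servo_tool:
  increments:
    - [2.4,-4.0,0,0,0,-8.5,-1]
    - [2.4,-4.0,0,0,0,-8.5,-1]
    - [2.4,-4.0,0,0,0,-8.5,-1]
    - [0,0,0,0,0,-8.5,-1]
    - [0,0,0,0,0,-8.5,-1]

```text
clock: 3.15
position: [0.2955, 0.0247, 0.3826]
ee_rot: [0.0, 0.88, 0.475, 0.0]
contact_force: [-0.3, 0.0, 0.3]
width: 0.0855
gripper_force: 0.0
```

Call:
servo_tool:
  increments:
    - [0,0,0,0,0,-8.5,-1]
    - [0,0,0,0,0,-8.5,-1]
    - [0,0,0,0,0,-8.5,-1]
    - [0,0,0,0,0,-8.5,-1]
    - [0,0,0,0,0,-8.5,-1]

```text
clock: 3.65
position: [0.2958, 0.0226, 0.3825]
ee_rot: [0.0, 0.651, 0.759, 0.0]
contact_force: [-0.4, 0.1, -0.8]
width: 0.0853
gripper_force: 0.0
```

Call:
servo_tool:
  increments:
    - [0,0,0,0,0,-8.5,-1]
    - [0,0,0,0,0,-8.5,-1]
    - [0,0,0,0,0,-8.5,-1]
    - [0,0,0,0,0,-8.5,-1]
    - [0,0,0,0,0,-8.5,-1]

```text
clock: 4.15
position: [0.2958, 0.0225, 0.3825]
ee_rot: [0.0, 0.332, 0.943, -0.0]
contact_force: [-0.4, 1.1, -0.5]
width: 0.0857
gripper_force: 0.0
```

Call:
servo_tool:
  increments:
    - [0,0,0,0,0,-8.5,-1]
    - [0,0,0,0,0,-8.5,-1]
    - [0,0,0,0,0,-8.5,-1]
    - [0,0,0,0,0,-8.5,-1]
    - [0,0,0,0,0,-8.5,-1]

```text
clock: 4.65
position: [0.2957, 0.0225, 0.3825]
ee_rot: [0.0, -0.033, 0.999, -0.0]
contact_force: [-0.1, -1.1, -0.0]
width: 0.0852
gripper_force: 0.0
```

```bash
python3 - <<'E'
from h import *
snap("wrist","w1"); p,r,s=tool(); print(p.round(3),r.round(2).tolist(),np.round(s["qpos"],3))
C=cam("wrist")
for l in "bowl bowl_inside dispenser knob_hub tumbler1".split():
    print(l,[(round(d["p"],2),np.round(d["at"]).tolist(),onz(d["at"],C,{"tumbler1":.028,"knob_hub":.22,"bowl_inside":.03}.get(l,0)).round(3).tolist()[:2]) for d in finder.tip_of(l,"wrist")[:4]])
# dispenser foot
print("knob",[np.round(d["at"]) for d in finder.tip_of("knob_hub","scene")])
S=cam("side");A=cam("scene")
from scipy.optimize import least_squares
obs=[(S,(237,258.3),(-.065,-.05)),(S,(208.3,290.7),(-.065,.1)),(S,(165.7,264),(.105,.1)),(A,(351,301.7),(-.065,.1)),(A,(332.7,352.7),(.105,.1)),(A,(281.7,334.3),(.105,-.05))]
def f(v):
    c,s_=np.cos(v[2]),np.sin(v[2])
    return np.concatenate([proj([v[0]+c*x-s_*y,v[1]+s_*x+c*y,.010],k)[0]-np.array(u) for k,u,(x,y) in obs])
q=least_squares(f,[.68,.257,0]); print(q.x,q.fun.round(1))
v=q.x;c,s_=np.cos(v[2]),np.sin(v[2])
for n,x,y in(("spot",0,-.172),("hub",-.104,0)): print(n,v[0]+c*x-s_*y,v[1]+s_*x+c*y)
E
```

```text
[0.296 0.023 0.382] [[-1.0, -0.07, 0.0], [-0.07, 1.0, -0.0], [-0.0, -0.0, -1.0]] [-0.16  -0.219  1.614 -0.     1.747 -1.8  ]
bowl [(0.71, [99.0, 291.0], [0.586, -0.304]), (0.22, [250.0, 346.0], [0.696, -0.014])]
bowl_inside [(0.75, [250.0, 344.0], [0.663, -0.012])]
dispenser [(0.9, [383.0, 347.0], [0.68, 0.254]), (0.27, [183.0, 218.0], [0.428, -0.142])]
knob_hub [(0.56, [449.0, 408.0], [0.58, 0.258])]
tumbler1 [(0.86, [45.0, 50.0], [0.177, -0.319]), (0.7, [370.0, 232.0], [0.419, 0.181]), (0.62, [456.0, 119.0], [0.228, 0.28]), (0.59, [279.0, 240.0], [0.445, 0.028])]
knob [array([323., 239.])]
[ 0.68089626  0.25161646 -0.06478615] [ 0.3  0.  -1.9 -0.5 -0.8  1.4 -0.7 -1.1  0.3 -0.6 -1.  -0.5]
spot 0.6697608320618778 0.07997729198554482
hub 0.5771144366618914 0.25834950231941217
```

View pics/w1.png

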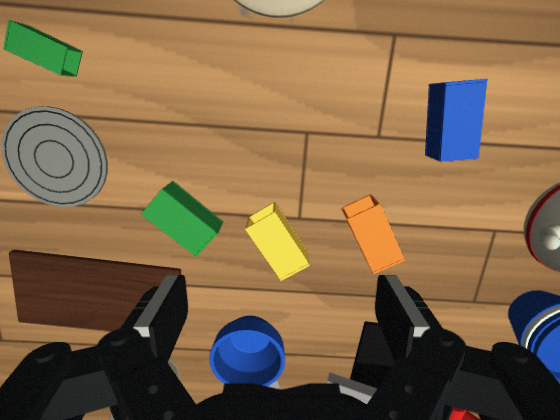

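The orange and yellow mouths face the base (rims at (360,205) and (262,212)). Green at (182,218) is unclear, so I'll zoom in and fit the tumbler rectangles.

```bash
python3 - <<'E'
from h import *
im=cv2.imread("pics/w1.png"); 
s=cv2.imread("pics/scene0.png")
cv2.imwrite("pics/g.png",np.hstack([cv2.resize(im[170:270,130:230],(400,400),interpolation=2),cv2.resize(s[180:230,198:248],(400,400),interpolation=2)]))
C=cam("wrist")
hsv=cv2.cvtColor(im,40)
for nme,lo,hi in(("orange",(5,150,60),(16,255,255)),("yellow",(20,150,60),(32,255,255)),("green",(50,120,30),(75,255,255))):
 m=cv2.inRange(hsv,lo,hi); m[:170]=0;m[290:]=0
 c=max(cv2.findContours(m,0,1)[0],key=cv2.contourArea)[:,0].astype(np.float32)
 # fit cuboid silhouette
 from scipy.optimize import minimize
 def f(v,ret=False):
   x,y,t=v; cs=np.array([[a*.055,b*.028,h] for a in(-1,1) for b in(-1,1) for h in(-.028,.028)])
   w=cs@R.from_euler("z",t).as_matrix().T+[x,y,.028]
   h=cv2.convexHull(proj(w,C).astype(np.float32))
   mm=np.zeros((420,560),np.uint8); cv2.fillPoly(mm,[np.round(h*16).astype(np.int32)],255,cv2.LINE_8,4)
   return -(mm&m).astype(bool).sum()/((mm|m)>0).sum()
 k=onz(c.mean(0),C,.03)[:2]
 best=min((minimize(f,[k[0],k[1],t],method="Nelder-Mead",options=dict(initial_simplex=[[k[0],k[1],t],[k[0]+.01,k[1],t],[k[0],k[1]+.01,t],[k[0],k[1],t+.2]])) for t in np.arange(-1.4,1.5,.4)),key=lambda r:r.fun)
 print(nme,best.x.round(3),np.degrees(best.x[2]).round(1),best.fun)
E
```

```text
orange [ 0.526 -0.357  1.517] 86.9 -0.2690913797566658
yellow [ 0.446  0.024 -2.539] -145.5 -0.9804469273743017
green [ 0.415 -0.134 -2.252] -129.0 -0.9686924493554327
```

View pics/g.png

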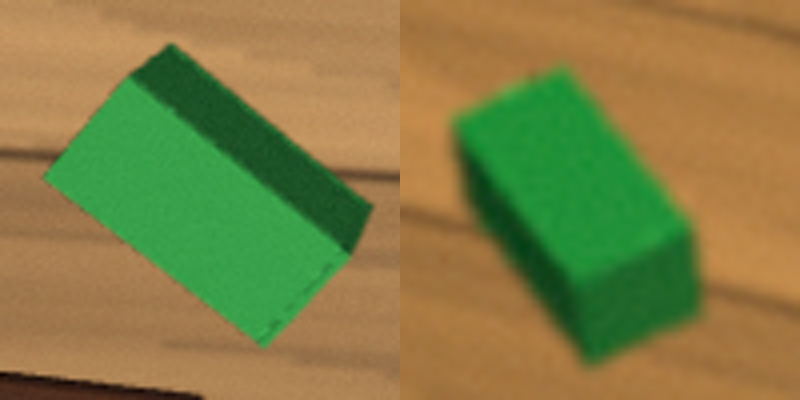

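Green's closed-end seam is on the +x,+y end, so its mouth faces −x,−y. Bowl first: I'll hover over its −y rim.

Call:
servo_tool:
  increments:
    - [-4.0,-1.4,1.5,0,0,4,-1]
    - [-4.0,-1.2,2,0,0,0,-1]
    - [-4.0,-1.2,2,0,0,0,-1]
    - [-4.0,-1.2,2,0,0,0,-1]
    - [-4.0,-1.2,2,0,0,0,-1]

```text
clock: 5.5
position: [0.4977, -0.0393, 0.2864]
ee_rot: [0.0, 0.006, 1.0, -0.0]
contact_force: [-0.2, -0.1, 0.6]
width: 0.0849
gripper_force: 0.0
```

Call:
servo_tool:
  increments:
    - [-4.0,-1.0,2,0,0,0,-1]
    - [-4.0,-1.0,2,0,0,0,-1]
    - [-4.0,-1.0,2,0,0,0,-1]
    - [-4.0,-1.0,2,0,0,0,-1]
    - [-1.0,0,2,0,0,0,-1]

```text
clock: 6.0
position: [0.6699, -0.0823, 0.1849]
ee_rot: [0.001, 0.006, 1.0, -0.0]
contact_force: [0.2, 0.2, -0.2]
width: 0.0856
gripper_force: 0.0
```

```bash
python3 - <<'E'
from h import *
p,r,s=tool(); print(p.round(3),r.round(3).tolist(),np.round(s["qpos"],3))
C=cam("wrist");snap("wrist","w2")
for d in finder.silhouettes("bowl","wrist")[:2]: print(d["p"],d["box"])
for l in("bowl","bowl_inside"):
  print(l,[(d["p"],onz(d["at"],C,.03*(l!="bowl")).round(3)) for d in finder.tip_of(l,"wrist")])
S=cam("side"); snap("side","s2")
for d in finder.tip_of("bowl_inside","side"): print("side",d["p"],onz(d["at"],S,.03).round(3))
S=cam("scene"); snap("scene","s2b")
for d in finder.tip_of("bowl_inside","scene"): print("scene",d["p"],onz(d["at"],S,.03).round(3))
E
```

```text
[ 0.67  -0.082  0.185] [[-1.0, 0.013, 0.002], [0.013, 1.0, -0.001], [-0.002, -0.001, -1.0]] [-2.250e-01  4.400e-01  1.319e+00 -1.000e-03  1.381e+00 -1.783e+00]
0.94 [360.2, 183.4, 158.5, 152.5]
0.16 [147.6, 300.4, 143.1, 148.3]
bowl [(0.67, array([ 0.664, -0.018,  0.   ]))]
bowl_inside [(0.77, array([ 0.661, -0.016,  0.03 ]))]
side 0.65 [ 0.666 -0.017  0.03 ]
scene 0.62 [ 0.647 -0.018  0.03 ]
```

View pics/w2.png

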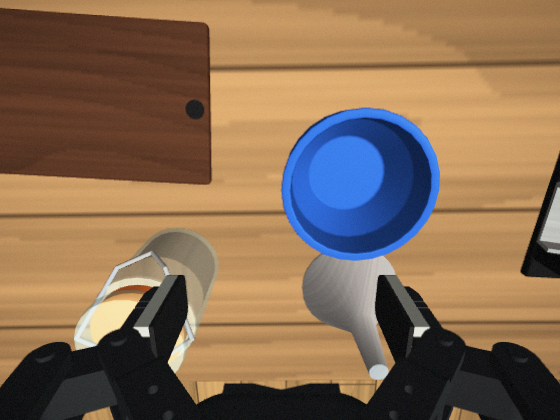

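The bowl centre is about (0.663,−0.017), so the tool is already over its −y rim. Descending to pinch.

Call:
servo_tool:
  increments:
    - [0.7,0,4,0,0,0,-1]
    - [0,0,4,0,0,0,-1]
    - [0,0,3.5,0,0,0,-1]
    - [0,0,2.3,0,0,0,-1]
    - [0,0,0,0,0,0,-1]

```text
clock: 6.9
position: [0.6558, -0.0799, 0.0471]
ee_rot: [-0.003, 0.005, 1.0, 0.001]
contact_force: [-0.8, -0.2, 1.3]
width: 0.0849
gripper_force: 0.0
```

Call:
servo_tool:
  increments:
    - [0,0,0,0,0,0,0]
    - [0,0,0,0,0,0,0.6]
    - [0,0,0,0,0,0,1]
    - [0,0,0,0,0,0,1]
    - [0,0,0,0,0,0,1]
  squeeze: 60

```text
clock: 7.4
position: [0.6591, -0.0805, 0.0502]
ee_rot: [0.001, 0.005, 1.0, -0.0]
contact_force: [0.6, 1.4, 0.2]
width: 0.0125
gripper_force: 0.3
```

Call:
servo_tool:
  increments:
    - [0,0,0,0,0,0,1]
    - [0,0,0,0,0,0,1]
    - [0,0,-0.2,0,0,0,1]
    - [0,0,-0.4,0,0,0,1]
    - [0,0,-0.2,0,0,0,1]

```text
clock: 7.9
position: [0.6584, -0.0806, 0.0571]
ee_rot: [-0.001, 0.005, 1.0, -0.0]
contact_force: [0.2, 0.2, -3.4]
width: 0.0044
gripper_force: 58.6
```

```bash
python3 - <<'E'
from h import *
snap("side","s3"); snap("scene","s3b")
for n in("side","scene"):
  C=cam(n)
  for l in("bowl_inside","knob_hub","dispenser"): print(n,l,[(round(d["p"],2),np.round(d["at"],1),onz(d["at"],C,{"bowl_inside":.037,"knob_hub":.22}.get(l,0)).round(3)) for d in finder.tip_of(l,n)[:1]])
E
```

```text
side bowl_inside [(0.85, array([262.9, 205.7]), array([ 0.655, -0.017,  0.037]))]
side knob_hub [(0.75, array([227.5, 224.8]), array([0.59 , 0.262, 0.22 ]))]
side dispenser [(0.94, array([210.3, 263.9]), array([0.679, 0.261, 0.   ]))]
scene bowl_inside [(0.56, array([224.5, 272.4]), array([ 0.657, -0.018,  0.037]))]
scene knob_hub [(0.56, array([324.4, 237.9]), array([0.586, 0.254, 0.22 ]))]
scene dispenser [(0.57, array([309. , 308.4]), array([0.677, 0.247, 0.   ]))]
```

Call:
servo_tool:
  increments:
    - [-0.3,1.9,0,0,0,0,1]
    - [-0.2,2,0,0,0,0,1]
    - [-0.2,2,0,0,0,0,1]
    - [-0.2,2,0,0,0,0,1]
    - [-0.2,1.8,0,0,0,0,1]

```text
clock: 8.8
position: [0.6707, 0.0182, 0.0573]
ee_rot: [-0.0, 0.005, 1.0, 0.0]
contact_force: [-1.2, -0.6, -1.6]
width: 0.0049
gripper_force: 58.7
```

Call:
servo_tool:
  increments:
    - [0,0,0,0,0,0,1]
    - [0,0,0,0,0,0,1]
    - [0,0,0.4,0,0,0,1]
    - [0,0,0.4,0,0,0,1]
    - [0,0,0,0,0,0,1]

```text
clock: 9.3
position: [0.6711, 0.0148, 0.0505]
ee_rot: [0.001, 0.006, 1.0, -0.001]
contact_force: [-1.6, -1.3, 5.5]
width: 0.0045
gripper_force: 60.0
```

```bash
python3 - <<'E'
from h import *
p,r,s=tool(); print(p.round(4),r.round(3).tolist(),s["width"],s["contact_force"])
snap("side","s4"); snap("scene","s4b")
a=cv2.imread("pics/s4b.png");b=cv2.imread("pics/s4.png")
cv2.imwrite("pics/c4.png",np.hstack([cv2.resize(a[220:340,190:350],(400,300),interpolation=2),cv2.resize(b[150:300,150:350],(400,300),interpolation=2)]))
for n in("side","scene"):
  C=cam(n); print(n,[(round(d["p"],2),onz(d["at"],C,.03).round(3)) for d in finder.tip_of("bowl_inside",n)[:1]])
E
```

```text
[0.6711 0.0148 0.0505] [[-1.0, 0.012, 0.001], [0.012, 1.0, -0.001], [-0.001, -0.001, -1.0]] 0.004510686374049998 [-1.58843088 -1.29898725  5.50641903]
side [(0.9, array([0.668, 0.083, 0.03 ]))]
scene [(0.75, array([0.668, 0.081, 0.03 ]))]
```

View pics/c4.png

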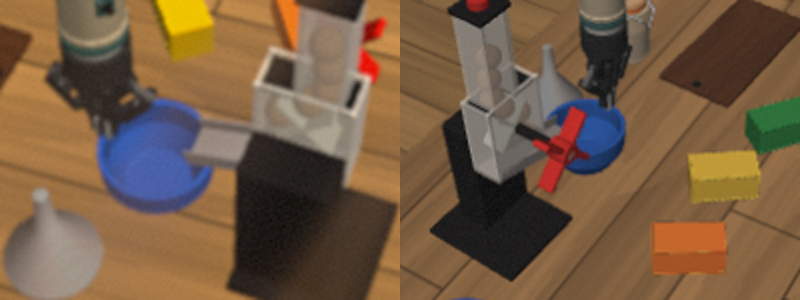

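The bowl stands under the chute lip. Releasing, rising, and going round to the knob.

Call:
servo_tool:
  increments:
    - [0,0,0,0,0,0,0]
    - [0,0,0,0,0,0,-0.5]
    - [0,0,0,0,0,0,-0.5]
    - [0,0,0,0,0,0,-0.5]
    - [0,0,-3,0,0,0,-0.5]

```text
clock: 10.0
position: [0.6672, 0.0166, 0.0751]
ee_rot: [-0.005, 0.005, 1.0, 0.0]
contact_force: [0.1, -0.2, -0.1]
width: 0.0641
gripper_force: 0.0
```

Call:
servo_tool:
  increments:
    - [0,0,-5,0,0,0,-0.5]
    - [0,0,-5,0,0,0,-0.5]
    - [0,0,-5,0,0,0,1]
    - [2,0,-5,0,0,0,1]
    - [5,0,-4,0,0,0,1]

```text
clock: 10.5
position: [0.6156, 0.0168, 0.3099]
ee_rot: [0.003, 0.005, 1.0, -0.0]
contact_force: [-0.1, -0.7, 0.0]
width: 0.0208
gripper_force: 0.0
```

Call:
servo_tool:
  increments:
    - [5,0,0,0,0,0,1]
    - [5,0,0,0,0,8.5,1]
    - [0,0,0,0,0,8.5,1]
    - [0,0,0,0,0,8.5,1]
    - [0,0,0,0,0,8.5,1]

```text
clock: 11.0
position: [0.5125, 0.0182, 0.3074]
ee_rot: [0.0, 0.3, 0.954, 0.0]
contact_force: [0.8, 0.6, -0.5]
width: 0.0001
gripper_force: 0.0
```

Call:
servo_tool:
  increments:
    - [0,0,0,0,0,8.5,1]
    - [0,0,0,0,0,8.5,1]
    - [0,0,0,0,0,8.5,1]
    - [0,0,0,0,0,8.5,1]
    - [0,0,0,0,0,8.5,1]

```text
clock: 11.5
position: [0.513, 0.0182, 0.3069]
ee_rot: [-0.0, 0.626, 0.78, -0.0]
contact_force: [0.1, 0.4, 0.2]
width: -0.0
gripper_force: 0.0
```

```bash
python3 - <<'E'
from h import *
p,r,s=tool(); print(p.round(4),r.round(3).tolist(),s["width"],np.round(s["qpos"],2))
snap("side","s5"); snap("scene","s5b")
for n in("side","scene"):
  C=cam(n); print(n,[(l,round(d["p"],2),onz(d["at"],C,z).round(3)) for l,z in(("bowl_inside",.03),("knob_hub",.22)) for d in finder.tip_of(l,n)[:1]])
E
```

```text
[0.513  0.0182 0.3069] [[-0.217, 0.976, -0.0], [0.976, 0.217, 0.0], [0.0, -0.0, -1.0]] -3.108806020968707e-05 [-0.1   0.14  1.45  0.    1.55 -0.32]
side [('bowl_inside', 0.8, array([0.684, 0.068, 0.03 ])), ('knob_hub', 0.66, array([0.58 , 0.265, 0.22 ]))]
scene [('knob_hub', 0.82, array([0.58 , 0.255, 0.22 ]))]
```

Call:
servo_tool:
  increments:
    - [0,0,0,0,0,8.5,1]
    - [0,0,0,0,0,7.7,1]
    - [5,0,0,0,0,0,1]
    - [5,0,0,0,0,0,1]
    - [5,0,0,0,0,0,1]

```text
clock: 12.3
position: [0.5219, 0.169, 0.3072]
ee_rot: [0.0, 0.727, 0.686, 0.0]
contact_force: [0.6, 0.8, -0.3]
width: -0.0002
gripper_force: 0.0
```

Call:
servo_tool:
  increments:
    - [5,0,0,0,0,0,1]
    - [5,0,0,0,0,0,1]
    - [5,1,0,0,0,0,1]
    - [1.9,4.1,0,0,0,0,1]
    - [0,0,0,0,0,0,1]

```text
clock: 12.8
position: [0.586, 0.3356, 0.3035]
ee_rot: [0.0, 0.726, 0.688, -0.0]
contact_force: [0.2, -0.7, -1.6]
width: -0.0002
gripper_force: 0.0
```

```bash
python3 - <<'E'
from h import *
p,r,s=tool(); print(p.round(4),r.round(3).tolist(),s["width"],np.round(s["qpos"],2))
im=snap("wrist","w5"); C=cam("wrist"); 
print([(l,round(d["p"],2),np.round(d["at"]),onz(d["at"],C,z).round(3)) for l,z in(("knob_hub",.22),("bowl_inside",.03),("dispenser",0)) for d in finder.tip_of(l,"wrist")[:1]])
E
```

```text
[0.586  0.3356 0.3035] [[0.054, 0.999, 0.0], [0.999, -0.054, -0.001], [-0.001, 0.0, -1.0]] -0.0001656669610724549 [ 0.42  0.4   1.09 -0.    1.65  0.47]
[('bowl_inside', 0.84, array([345., 322.]), array([0.67 , 0.073, 0.03 ])), ('dispenser', 0.58, array([354., 209.]), array([0.687, 0.25 , 0.   ]))]
```

View pics/w5.png

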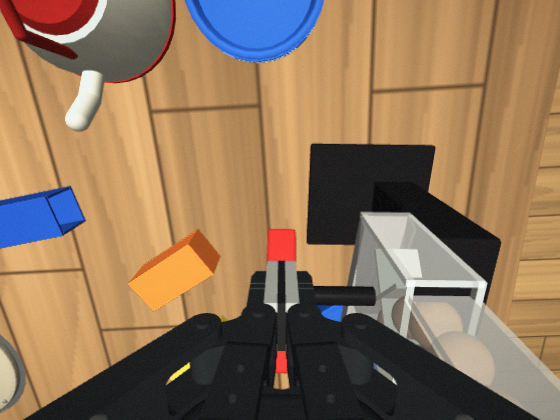

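The paddle (281,245) is in line with the closed fingers. I'll check the hub's y from its edges, then sweep.

```bash
python3 - <<'E'
from h import *
C=cam("wrist")
for h in ((.58,.258),(.583,.255),(.585,.262)):
  b=np.array([h[0],h[1],.22])
  print(h,"up",proj([b+[0,.0459,.039],b+[0,.039,.0459],b+[0,-.039,.0459],b+[0,-.0459,.039]],C).round().tolist(),"low",proj([b+[0,.0459,-.039],b+[-.013,.0459,-.039]],C).round().tolist())
im=cv2.imread("pics/w5.png"); m=cv2.inRange(cv2.cvtColor(im,40),(0,180,100),(4,255,255)); m[:200]=0
k,l,st,c=cv2.connectedComponentsWithStats(m); print(st[st[:,4]>40].tolist())
E
```

```text
(0.58, 0.258) up [[281.0, 261.0], [282.0, 274.0], [287.0, 364.0], [288.0, 364.0]] low [[281.0, 221.0], [267.0, 222.0]]
(0.583, 0.255) up [[285.0, 264.0], [286.0, 278.0], [291.0, 367.0], [292.0, 367.0]] low [[284.0, 224.0], [271.0, 225.0]]
(0.585, 0.262) up [[288.0, 255.0], [288.0, 269.0], [294.0, 359.0], [294.0, 360.0]] low [[286.0, 217.0], [272.0, 218.0]]
[[0, 0, 560, 420, 234097], [267, 229, 29, 32, 868], [275, 351, 13, 22, 235]]
```

Hub is at about (0.580,0.252). Down and sweep one click, then back off and rise.

Call:
servo_tool:
  increments:
    - [0,0,3,0,0,0,1]
    - [0,0,3.3,0,0,0,1]
    - [0,0,0,0,0,0,1]
    - [-2,0,0,0,0,0,1]
    - [-2,0,0,0,0,0,1]

```text
clock: 13.5
position: [0.5803, 0.2994, 0.2501]
ee_rot: [-0.005, 0.727, 0.687, 0.009]
contact_force: [-7.8, 24.3, 29.2]
width: 0.0001
gripper_force: 18.8
```

Call:
servo_tool:
  increments:
    - [-1.5,0,0,0,0,0,1]
    - [-1.5,0,0,0,0,0,1]
    - [-1.5,0,0,0,0,0,1]
    - [-1.5,0,0,0,0,0,1]
    - [-0.5,0,0,0,0,0,1]

```text
clock: 14.0
position: [0.5769, 0.2252, 0.2493]
ee_rot: [0.003, 0.728, 0.686, 0.003]
contact_force: [0.8, -0.2, -0.9]
width: 0.0
gripper_force: 0.0
```

Call:
servo_tool:
  increments:
    - [0,0,0,0,0,0,1]
    - [0,0,0,0,0,0,1]
    - [1.6,0,0,0,0,0,1]
    - [0,0,-3,0,0,0,1]
    - [0,0,-3.3,0,0,0,1]

```text
clock: 14.5
position: [0.5763, 0.2459, 0.305]
ee_rot: [-0.002, 0.727, 0.687, -0.002]
contact_force: [0.4, 0.3, 0.1]
width: 0.0003
gripper_force: 0.0
```

Call:
servo_tool:
  increments:
    - [4.5,0,0,0,0,0,1]
    - [4.4,0,0,0,0,0,1]
    - [0,0,0,0,0,0,1]
    - [0,0,0,0,0,0,1]
    - [0,0,0,0,0,0,1]

```text
clock: 15.0
position: [0.5819, 0.3329, 0.306]
ee_rot: [-0.0, 0.727, 0.687, -0.001]
contact_force: [0.3, -0.4, -0.2]
width: -0.0002
gripper_force: 0.0
```

```bash
python3 - <<'E'
from h import *
p,r,s=tool(); print(p.round(4),r.round(3).tolist(),s["clock"])
a=snap("wrist","w6")[...,::-1];b=snap("side","s6")[...,::-1];c=snap("scene","s6b")[...,::-1]
cv2.imwrite("pics/c6.png",np.hstack([cv2.resize(a[200:420,190:410],(280,280)),cv2.resize(b[140:280,160:300],(280,280),interpolation=2),cv2.resize(c[220:310,200:290],(230,280),interpolation=2)]))
m=cv2.inRange(cv2.cvtColor(np.ascontiguousarray(a),40),(0,180,100),(4,255,255)); m[:200]=0
k,l,st,ce=cv2.connectedComponentsWithStats(m); print(st[st[:,4]>40].tolist())
for n in("side","scene","wrist"):
  C=cam(n)
  for i in(1,2): print(n,[(round(d["p"],2),onz(d["at"],C,.03).round(3)) for d in finder.tip_of(f"nut{i}_center",n)[:5]]); break
E
```

```text
[0.5819 0.3329 0.306 ] [[0.057, 0.998, -0.001], [0.998, -0.057, -0.001], [-0.001, -0.001, -1.0]] 15.0
[[0, 0, 560, 420, 233993], [272, 225, 33, 46, 1036], [276, 351, 11, 17, 171]]
side [(0.69, array([ 0.756, -0.162,  0.03 ])), (0.15, array([0.665, 0.105, 0.03 ]))]
scene [(0.6, array([0.679, 0.109, 0.03 ]))]
wrist [(0.4, array([0.679, 0.104, 0.03 ]))]
```

View pics/c6.png

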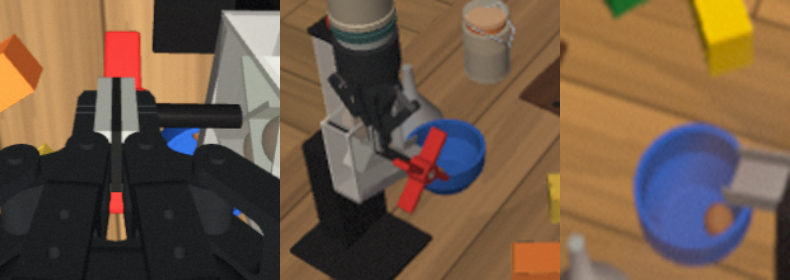

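One nut is in the bowl and the knob clicked, but the impact was brisk (about 38 N). I'll make the second sweep slower.

Call:
servo_tool:
  increments:
    - [0,0,3,0,0,0,1]
    - [0,0,3.6,0,0,0,1]
    - [0,0,0,0,0,0,1]
    - [-1,0,0,0,0,0,1]
    - [-1,0,0,0,0,0,1]

```text
clock: 15.8
position: [0.5822, 0.3122, 0.2433]
ee_rot: [0.001, 0.727, 0.686, 0.002]
contact_force: [-0.2, -0.2, 0.1]
width: -0.0001
gripper_force: 0.0
```

Call:
servo_tool:
  increments:
    - [-0.7,0,0,0,0,0,1]
    - [-0.7,0,0,0,0,0,1]
    - [-0.7,0,0,0,0,0,1]
    - [-0.7,0,0,0,0,0,1]
    - [-0.7,0,0,0,0,0,1]

```text
clock: 16.3
position: [0.5812, 0.2908, 0.2547]
ee_rot: [-0.005, 0.726, 0.687, 0.017]
contact_force: [-9.9, 23.0, 41.6]
width: -0.0001
gripper_force: 23.6
```

Call:
servo_tool:
  increments:
    - [-0.8,0,0,0,0,0,1]
    - [-0.8,0,0,0,0,0,1]
    - [-0.8,0,0,0,0,0,1]
    - [-0.8,0,0,0,0,0,1]
    - [-0.8,0,0,0,0,0,1]

```text
clock: 16.8
position: [0.5775, 0.2333, 0.2518]
ee_rot: [0.006, 0.727, 0.686, 0.003]
contact_force: [-4.8, -9.6, 15.0]
width: -0.0
gripper_force: 7.4
```

```bash
python3 - <<'E'
from h import *
p,r,s=tool(); print(p.round(4),r.round(3).tolist(),s["clock"],s["contact_force"])
snap("side","s7")
E
```

```text
[0.5775 0.2333 0.2518] [[0.058, 0.998, 0.012], [0.998, -0.058, -0.005], [-0.004, 0.013, -1.0]] 16.8 [-4.82657191 -9.59844258 15.00148295]
```

I had the tip offset reversed, so the finger ran about 13 mm too low. Finishing this click with the tool raised.

Call:
servo_tool:
  increments:
    - [0,0,-0.5,0,0,0,1]
    - [-0.3,0,-0.3,0,0,0,1]
    - [0,0,0,0,0,0,1]
    - [0,0,0,0,0,0,1]
    - [0,0,0,0,0,0,1]

```text
clock: 17.35
position: [0.5764, 0.235, 0.2482]
ee_rot: [-0.0, 0.727, 0.687, -0.001]
contact_force: [-0.3, 0.3, -0.5]
width: 0.0
gripper_force: 0.0
```

```bash
python3 - <<'E'
from h import *
p,r,s=tool(); print(p.round(4),s["clock"],s["contact_force"])
b=snap("side","s8")[...,::-1];c=snap("scene","s8b")[...,::-1]
cv2.imwrite("pics/c8.png",np.hstack([cv2.resize(b[170:270,190:290],(400,400),interpolation=2),cv2.resize(c[215:315,200:300],(400,400),interpolation=2)]))
E
```

```text
[0.5764 0.235  0.2482] 17.35 [-0.30915548  0.31770553 -0.48271097]
```

View pics/c8.png

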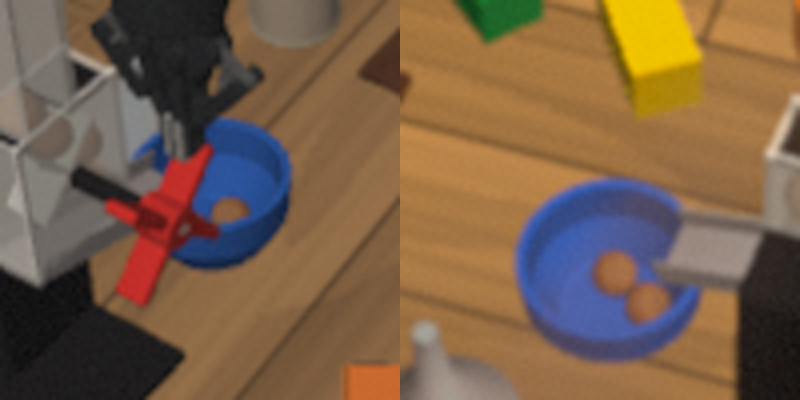

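Two nuts are in the bowl. Third click at the right height (TCP z 0.256).

Call:
servo_tool:
  increments:
    - [1.0,0,0,0,0,0,1]
    - [0,0,-3,0,0,0,1]
    - [0,0,-3.2,0,0,0,1]
    - [4.4,0,0,0,0,0,1]
    - [4.4,0.3,0,0,0,0,1]

```text
clock: 17.95
position: [0.5858, 0.3337, 0.3132]
ee_rot: [0.0, 0.728, 0.686, 0.002]
contact_force: [1.0, 0.5, -0.5]
width: 0.0001
gripper_force: 0.0
```

Call:
servo_tool:
  increments:
    - [0,0,0,0,0,0,1]
    - [0,0,2.7,0,0,0,1]
    - [0,0,2.5,0,0,0,1]
    - [0,0,0,0,0,0,1]
    - [0,0,0,0,0,0,1]

```text
clock: 18.45
position: [0.585, 0.3325, 0.2589]
ee_rot: [-0.0, 0.727, 0.686, -0.001]
contact_force: [-0.5, -1.0, -0.1]
width: -0.0001
gripper_force: 0.0
```

Call:
servo_tool:
  increments:
    - [-0.9,0,0,0,0,0,1]
    - [-0.9,0,0,0,0,0,1]
    - [-0.7,0,0,0,0,0,1]
    - [-0.7,0,0,0,0,0,1]
    - [-0.7,0,0,0,0,0,1]

```text
clock: 18.95
position: [0.583, 0.2926, 0.2595]
ee_rot: [0.0, 0.727, 0.686, 0.0]
contact_force: [0.3, -0.2, -0.0]
width: -0.0002
gripper_force: 0.0
```

Call:
servo_tool:
  increments:
    - [-0.7,0,0,0,0,0,1]
    - [-0.7,0,0,0,0,0,1]
    - [-0.7,0,0,0,0,0,1]
    - [-0.8,0,0,0,0,0,1]
    - [-0.8,0,0,0,0,0,1]

```text
clock: 19.45
position: [0.5807, 0.2559, 0.259]
ee_rot: [0.0, 0.727, 0.686, -0.0]
contact_force: [0.2, -0.5, 0.2]
width: -0.0
gripper_force: 0.0
```

Call:
servo_tool:
  increments:
    - [-0.8,0,0,0,0,0,1]
    - [-0.8,0,0,0,0,0,1]
    - [-0.8,0,0,0,0,0,1]
    - [-0.2,0,0,0,0,0,1]
    - [0,0,0,0,0,0,1]

```text
clock: 19.95
position: [0.5794, 0.2303, 0.2591]
ee_rot: [0.0, 0.727, 0.686, 0.0]
contact_force: [-0.1, 0.2, 0.3]
width: -0.0
gripper_force: 0.0
```

```bash
python3 - <<'E'
from h import *
p,r,s=tool(); print(p.round(4),s["clock"],s["contact_force"])
b=snap("side","s9")[...,::-1];c=snap("scene","s9b")[...,::-1]
cv2.imwrite("pics/c9.png",np.hstack([cv2.resize(b[170:270,190:290],(400,400),interpolation=2),cv2.resize(c[215:315,200:300],(400,400),interpolation=2)]))
E
```

```text
[0.5794 0.2303 0.2591] 19.95 [-0.12048982  0.16700391  0.25747741]
```

View pics/c9.png

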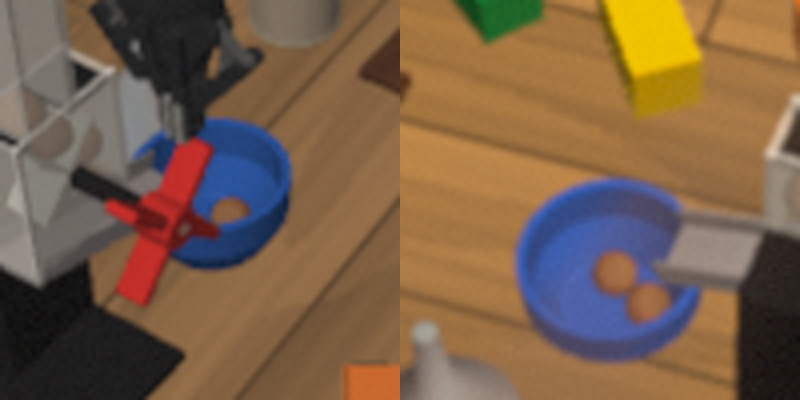

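No force now, and a nut may still be rolling. I'll back off, rise, and look again.

Call:
servo_tool:
  increments:
    - [0.8,0,0,0,0,0,1]
    - [0,0,-3,0,0,0,1]
    - [0,0,-3,0,0,0,1]
    - [0,0,0,0,0,0,1]
    - [0,0,0,0,0,0,1]

```text
clock: 20.55
position: [0.58, 0.2395, 0.3195]
ee_rot: [0.0, 0.727, 0.687, 0.001]
contact_force: [-0.2, -0.7, -0.4]
width: -0.0
gripper_force: 0.0
```

Call:
servo_tool:
  increments:
    - [0,0,0,0,0,0,1]
    - [0,0,0,0,0,0,1]
    - [0,0,0,0,0,0,1]
    - [0,0,0,0,0,0,1]
    - [0,0,0,0,0,0,1]

```text
clock: 21.05
position: [0.5797, 0.2385, 0.3187]
ee_rot: [-0.0, 0.727, 0.686, -0.0]
contact_force: [-0.2, 0.1, -0.3]
width: 0.0001
gripper_force: 0.0
```

```bash
python3 - <<'E'
from h import *
old=[cv2.imread(f"pics/{n}.png") for n in("s6","s8","s9")]
oc=[cv2.imread(f"pics/{n}.png") for n in("s6b","s8b","s9b")]
b=snap("side","s10")[...,::-1];c=snap("scene","s10b")[...,::-1]
cell=lambda a:cv2.resize(np.ascontiguousarray(a),(195,260),interpolation=2)
top=np.hstack([cell(i[170:270,185:260]) for i in old+[b]]); bot=np.hstack([cell(i[210:310,215:290]) for i in oc+[c]])
cv2.imwrite("pics/c10.png",np.vstack([top,bot]))
E
```

```text
(no output)
```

View pics/c10.png

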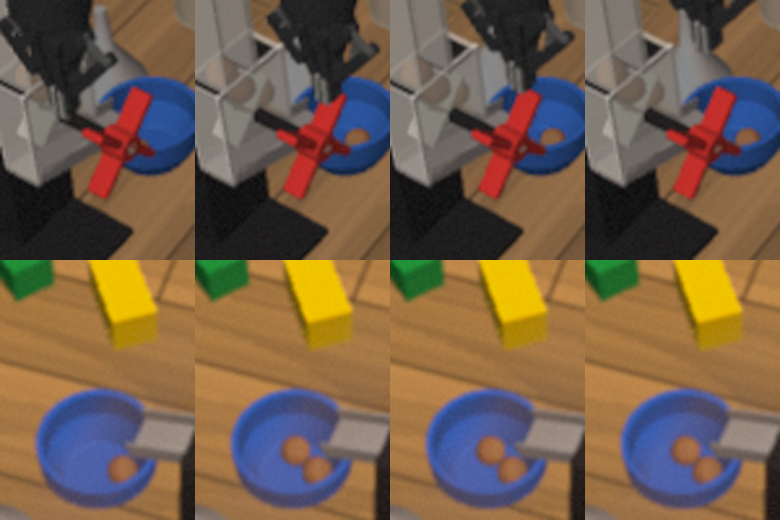

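The bowl still holds two nuts, and the sweep felt no force. I'll compare the hopper between frames to see whether the knob clicked.

```bash
python3 - <<'E'
from h import *
L=lambda n:cv2.imread(f"pics/{n}.png").astype(int)
for a,b in(("s6b","s8b"),("s8b","s9b"),("s9b","s10b"),("s8b","s10b")):
  d=abs(L(a)-L(b)).mean(2); print(a,b,"scene hopper",d[240:300,290:345].mean().round(2),(d[240:300,290:345]>25).sum(),"bowl",(d[250:300,205:260]>25).sum(),"knob",(d[225:255,325:345]>25).sum())
for a,b in(("s6","s8"),("s8","s9"),("s9","s10"),("s8","s10")):
  d=abs(L(a)-L(b)).mean(2); print(a,b,"side hopper",(d[180:240,180:215]>25).sum())
snap("wrist","w10"); C=cam("wrist"); p,r,s=tool(); print(p.round(4))
im=cv2.imread("pics/w10.png"); m=cv2.inRange(cv2.cvtColor(im,40),(0,180,80),(5,255,255)); m[:150]=0
k,l,st,ce=cv2.connectedComponentsWithStats(m); print(st[st[:,4]>40].tolist())
b=np.array([.58,.252,.22]); print(proj([b+[0,.0459,.039],b+[0,.039,.0459],b+[0,-.039,.0459],b+[0,-.0459,.039],b+[0,.0459,-.039],b+[0,-.0459,-.039]],C).round().tolist())
A=L("s10b")[195:305,280:360];A0=L("s6b")[195:305,280:360]
cv2.imwrite("pics/c11.png",np.hstack([cv2.resize(x.astype(np.uint8),(262,360),interpolation=2) for x in(A0,A)]+[cv2.resize(im[150:420,180:450],(270,360))]))
E
```

```text
s6b s8b scene hopper 2.85 2 bowl 104 knob 0
s8b s9b scene hopper 1.92 0 bowl 0 knob 0
s9b s10b scene hopper 1.94 0 bowl 0 knob 0
s8b s10b scene hopper 1.87 0 bowl 0 knob 0
s6 s8 side hopper 606
s8 s9 side hopper 1
s9 s10 side hopper 0
s8 s10 side hopper 1
[0.5798 0.2386 0.319 ]
[[0, 0, 560, 420, 231454], [262, 150, 41, 102, 3746]]
[[276.0, 133.0], [277.0, 145.0], [283.0, 254.0], [284.0, 258.0], [277.0, 124.0], [283.0, 221.0]]
```

View pics/c11.png

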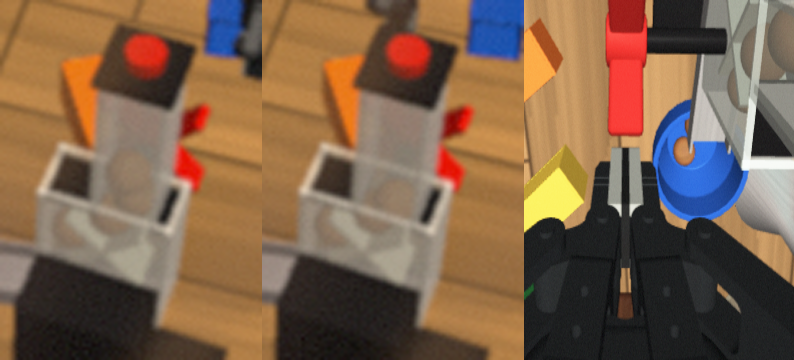

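```bash
python3 - <<'E'
from h import *
C=cam("wrist"); p,r,s=tool(); print(p, s["ee_rot"])
for d in(-.02,-.01,0,.008):
  print(d,[proj([p+r@np.array([x,0,d])],C)[0].round(1).tolist() for x in(-.011,0,.011)])
im=cv2.imread("pics/w10.png"); print(im[235:300:3,281].tolist()); print(im[235:300:3,274].tolist())
S=cam("side"); print("side tip",[proj([p+r@np.array([0,0,d])],S)[0].round(1).tolist() for d in(-.02,0,.008)])
b=cv2.imread("pics/s10.png"); cv2.imwrite("pics/c12.png",cv2.resize(b[130:250,180:300],(600,600),interpolation=2))
E
```

```text
[0.57978106 0.23856753 0.31900021] [ 2.62295453e-05  7.27239914e-01  6.86383352e-01 -3.57751577e-05]
-0.02 [[281.0, 294.5], [281.0, 275.0], [281.0, 254.6]]
-0.01 [[281.0, 283.7], [281.0, 265.0], [281.0, 245.6]]
0 [[281.0, 274.0], [281.0, 256.1], [281.0, 237.6]]
0.008 [[281.0, 266.9], [281.0, 249.6], [280.9, 231.7]]
[[60, 65, 250], [52, 58, 250], [58, 64, 250], [60, 64, 250], [53, 58, 248], [34, 38, 185], [112, 169, 218], [111, 167, 217], [110, 163, 209], [25, 26, 25], [23, 21, 22], [25, 25, 27], [25, 28, 26], [24, 22, 24], [24, 26, 26], [26, 26, 27], [27, 29, 29], [24, 26, 24], [23, 21, 21], [27, 27, 26], [25, 27, 25], [26, 25, 26]]
[[57, 62, 250], [58, 63, 250], [59, 65, 250], [59, 64, 250], [56, 61, 248], [30, 34, 182], [69, 105, 138], [73, 111, 144], [71, 107, 145], [147, 157, 155], [149, 159, 158], [147, 159, 156], [146, 157, 155], [146, 155, 154], [146, 158, 155], [145, 156, 153], [147, 155, 154], [145, 156, 155], [145, 156, 154], [145, 155, 154], [147, 159, 157], [147, 156, 155]]
side tip [[232.1, 187.9], [232.7, 193.7], [232.9, 196.0]]
```

View pics/c12.png

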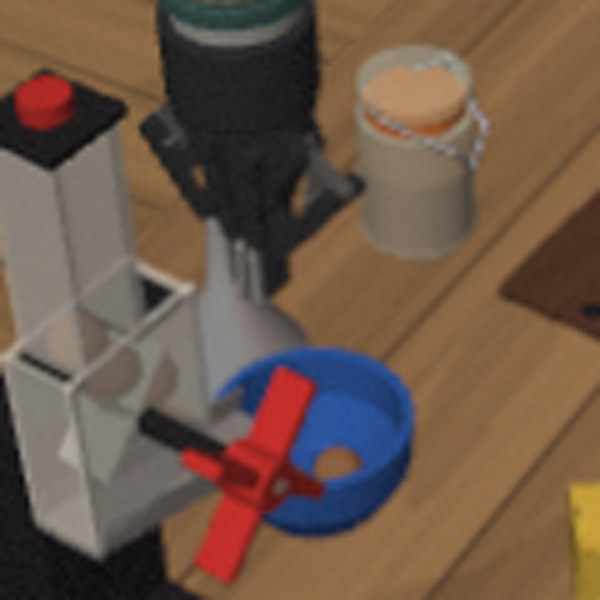

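Images put the shut fingertip about 10 mm behind the TCP, so the last sweep passed over the paddle. I'll redo it with the TCP at z≈0.234, slowly.

Call:
servo_tool:
  increments:
    - [4.8,0.2,0,0,0,0,1]
    - [4.8,0.2,0,0,0,0,1]
    - [0,0,3,0,0,0,1]
    - [0,0,3,0,0,0,1]
    - [0,0,2.5,0,0,0,1]

```text
clock: 21.7
position: [0.5888, 0.3347, 0.2323]
ee_rot: [-0.0, 0.727, 0.687, -0.001]
contact_force: [0.1, -0.0, -0.6]
width: 0.0
gripper_force: 0.0
```

Call:
servo_tool:
  increments:
    - [0,0,0,0,0,0,1]
    - [0,0,0,0,0,0,1]
    - [-1.2,0,0,0,0,0,1]
    - [-0.8,0,0,0,0,0,1]
    - [-0.5,0,0,0,0,0,1]

```text
clock: 22.2
position: [0.5891, 0.311, 0.237]
ee_rot: [-0.001, 0.727, 0.686, 0.004]
contact_force: [-0.3, 8.1, 6.6]
width: 0.0001
gripper_force: 4.1
```

Call:
servo_tool:
  increments:
    - [-0.5,0,0,0,0,0,1]
    - [-0.4,0,0,0,0,0,1]
    - [-0.4,0,0,0,0,0,1]
    - [-0.4,0,0,0,0,0,1]
    - [-0.4,0,0,0,0,0,1]

```text
clock: 22.7
position: [0.5875, 0.2891, 0.2362]
ee_rot: [0.0, 0.727, 0.686, 0.003]
contact_force: [1.3, 3.8, 2.2]
width: 0.0001
gripper_force: 1.8
```

Good, modest contact force. Continuing the sweep.

Call:
servo_tool:
  increments:
    - [-0.5,0,0,0,0,0,1]
    - [-0.5,0,0,0,0,0,1]
    - [-0.5,0,0,0,0,0,1]
    - [-0.5,0,0,0,0,0,1]
    - [-0.5,0,0,0,0,0,1]

```text
clock: 23.2
position: [0.5848, 0.262, 0.2333]
ee_rot: [0.0, 0.727, 0.686, -0.001]
contact_force: [0.1, -1.3, 0.0]
width: -0.0005
gripper_force: 0.0
```

Call:
servo_tool:
  increments:
    - [-0.5,0,0,0,0,0,1]
    - [-0.6,0,0,0,0,0,1]
    - [-0.6,0,0,0,0,0,1]
    - [-0.6,0,0,0,0,0,1]
    - [-0.6,0,0,0,0,0,1]

```text
clock: 23.7
position: [0.5836, 0.2344, 0.2341]
ee_rot: [-0.0, 0.727, 0.686, 0.0]
contact_force: [0.0, 1.5, 1.1]
width: -0.0001
gripper_force: 0.7
```

Call:
servo_tool:
  increments:
    - [-0.3,0,0,0,0,0,1]
    - [0,0,0,0,0,0,1]
    - [0,0,0,0,0,0,1]
    - [0,0,0,0,0,0,1]
    - [0,0,0,0,0,0,1]

```text
clock: 24.2
position: [0.5834, 0.2315, 0.234]
ee_rot: [0.0, 0.727, 0.687, -0.0]
contact_force: [-0.5, 0.3, 0.7]
width: 0.0
gripper_force: 0.3
```

```bash
python3 - <<'E'
from h import *
L=lambda n:cv2.imread(f"pics/{n}.png").astype(int)
snap("scene","s13b");snap("side","s13")
print("bowl",(abs(L("s13b")-L("s10b")).mean(2)[250:300,205:260]>25).sum(),"hopper",(abs(L("s13")-L("s10")).mean(2)[180:240,180:215]>25).sum())
E
```

```text
bowl 139 hopper 23
```

The third nut has dropped. Retreating, then around to the bowl's −y rim with the tool turned to ψ≈0.

Call:
servo_tool:
  increments:
    - [0.7,0,0,0,0,0,1]
    - [0,0,-4,0,0,0,1]
    - [0,0,-4,0,0,0,1]
    - [0,-4,0,0,0,0,1]
    - [0,-4.5,0,0,0,0,1]

```text
clock: 24.8
position: [0.4999, 0.244, 0.3147]
ee_rot: [0.0, 0.728, 0.686, 0.001]
contact_force: [-0.7, 0.2, -0.2]
width: 0.0002
gripper_force: 0.0
```

Call:
servo_tool:
  increments:
    - [-4.5,0,0,0,0,0,1]
    - [-4.5,0,0,0,0,0,1]
    - [-4.5,0,0,0,0,0,1]
    - [-4.5,0,0,0,0,0,1]
    - [-4.5,0,0,0,0,0,1]

```text
clock: 25.3
position: [0.4856, 0.0176, 0.3141]
ee_rot: [0.0, 0.727, 0.687, 0.0]
contact_force: [1.2, 0.6, -0.6]
width: -0.0005
gripper_force: 0.0
```

Call:
servo_tool:
  increments:
    - [0,0,0,0,0,8.5,-0.5]
    - [0,0,0,0,0,8.5,-0.5]
    - [0,0,0,0,0,8.5,-0.5]
    - [0,0,0,0,0,8.5,-0.5]
    - [0,0,0,0,0,8.5,-0.5]

```text
clock: 25.8
position: [0.486, 0.019, 0.3139]
ee_rot: [-0.0, 0.928, 0.373, -0.0]
contact_force: [0.7, -0.0, 0.3]
width: 0.0639
gripper_force: 0.0
```

Call:
servo_tool:
  increments:
    - [0,0,0,0,0,8.5,-0.5]
    - [0,0,0,0,0,8.5,-0.5]
    - [0,0,0,0,0,8.5,-0.5]
    - [0,0,0,0,0,8.5,-0.5]
    - [0,0,0,0,0,8.5,-0.5]

```text
clock: 26.3
position: [0.486, 0.0191, 0.3139]
ee_rot: [-0.0, 1.0, 0.012, -0.0]
contact_force: [0.6, 0.8, -0.7]
width: 0.064
gripper_force: 0.0
```

```bash
python3 - <<'E'
from h import *
p,r,s=tool(); print(p.round(4),r.round(3).tolist(),np.round(s["qpos"],2),s["clock"])
a=snap("side","s14")[...,::-1];b=snap("scene","s14b")[...,::-1];snap("wrist","w14")
for n in("side","scene","wrist"):
  C=cam(n); print(n,[(l,round(d["p"],2),onz(d["at"],C,z).round(3)) for l,z in(("bowl_inside",.03),("trivet",0)) for d in finder.tip_of(l,n)[:1]])
  ds=finder.silhouettes("bowl",n)
  if ds: print(ds[0]["box"], onz(ds[0]["box"][:2],C,.072).round(3))
  print("nuts",[(round(d["p"],2),np.round(d["at"]).tolist()) for d in finder.tip_of("nut1_center",n)])
cv2.imwrite("pics/c14.png",np.hstack([cv2.resize(a[130:260,170:300],(400,400),interpolation=2),cv2.resize(b[200:320,200:350],(400,320),interpolation=2) if 0 else cv2.resize(b[190:320,200:350],(400,400),interpolation=2)]))
E
```

```text
[0.486  0.0191 0.3139] [[1.0, 0.024, -0.0], [0.024, -1.0, 0.0], [-0.0, -0.0, -1.0]] [-0.1   0.1   1.49  0.    1.56  1.44] 26.3
side [('bowl_inside', 0.94, array([0.681, 0.068, 0.03 ])), ('trivet', 0.89, array([ 0.332, -0.351,  0.   ]))]
[242.2, 219.8, 40.4, 37.5] [0.657 0.105 0.072]
nuts []
scene [('bowl_inside', 0.96, array([0.677, 0.083, 0.03 ])), ('trivet', 0.77, array([ 0.323, -0.36 ,  0.   ]))]
[253.0, 281.6, 48.4, 43.2] [0.682 0.082 0.072]
nuts [(0.43, [264.0, 292.0]), (0.31, [252.0, 293.0])]
wrist [('trivet', 0.93, array([ 0.336, -0.35 ,  0.   ]))]
[232.8, 30.1, 124.3, 60.2] [0.635 0.074 0.072]
nuts []
```

View pics/c14.png

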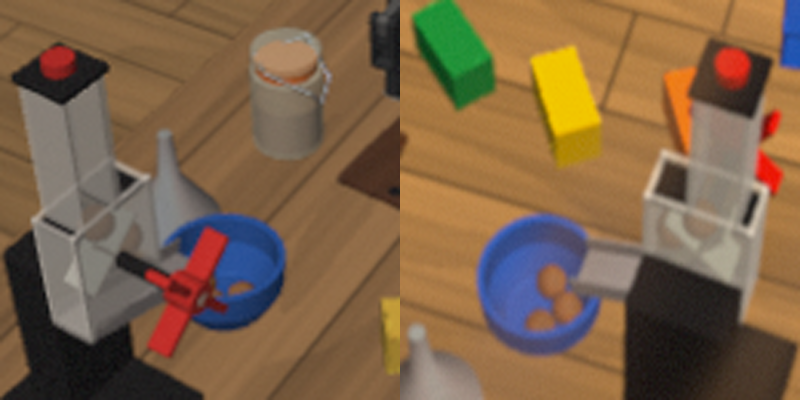

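Three nuts are in the bowl and two remain in the hopper. I've used up the picture views, so I'll work from numbers from here. Pinching the bowl at its −y rim.

Call:
servo_tool:
  increments:
    - [4.5,0.2,1,0,0,0,-0.5]
    - [4.5,0.2,2,0,0,0,-0.5]
    - [4.5,0.2,2,0,0,0,-0.5]
    - [4.5,0.2,2,0,0,0,-0.5]
    - [0.5,0,3,0,0,0,-0.5]

```text
clock: 27.55
position: [0.6772, 0.0156, 0.2125]
ee_rot: [0.0, 1.0, 0.015, 0.003]
contact_force: [0.1, 0.6, -0.9]
width: 0.0638
gripper_force: 0.0
```

Call:
servo_tool:
  increments:
    - [0,0,4,0,0,0,-0.5]
    - [0,0,4,0,0,0,-0.5]
    - [0,0,4,0,0,0,-0.5]
    - [0,0,3,0,0,0,-0.5]
    - [0,0,2.5,0,0,0,-0.5]

```text
clock: 28.05
position: [0.6701, 0.0162, 0.0366]
ee_rot: [-0.0, 1.0, 0.015, -0.001]
contact_force: [0.1, 0.5, -0.7]
width: 0.0643
gripper_force: 0.0
```

Call:
servo_tool:
  increments:
    - [0,0,0,0,0,0,-0.5]
    - [0,0,0,0,0,0,0]
    - [0,0,0,0,0,0,0.5]
    - [0,0,0,0,0,0,0.8]
    - [0,0,0,0,0,0,1]
  squeeze: 80

```text
clock: 28.55
position: [0.6725, 0.0159, 0.0409]
ee_rot: [0.0, 1.0, 0.015, 0.002]
contact_force: [3.2, -0.1, 9.2]
width: 0.0065
gripper_force: 58.2
```

Call:
servo_tool:
  increments:
    - [0,0,0,0,0,0,1]
    - [0,0,0,0,0,0,1]
    - [0,0,0,0,0,0,1]
    - [0,0,-0.3,0,0,0,1]
    - [0,0,-0.4,0,0,0,1]

```text
clock: 29.05
position: [0.6706, 0.0163, 0.0458]
ee_rot: [0.0, 1.0, 0.015, -0.001]
contact_force: [-1.0, 0.7, -3.4]
width: 0.0056
gripper_force: 78.0
```

Call:
servo_tool:
  increments:
    - [0,1,0,0,0,0,1]
    - [0,1.6,0,0,0,0,1]
    - [0,1.8,0,0,0,0,1]
    - [-0.5,1.8,-0.5,0,0,0,1]
    - [-1,1.8,-1,0,0,0,1]

```text
clock: 29.55
position: [0.6574, -0.0669, 0.0602]
ee_rot: [0.0, 1.0, 0.014, -0.001]
contact_force: [0.8, -0.4, -2.8]
width: 0.0054
gripper_force: 78.2
```

Call:
servo_tool:
  increments:
    - [-1.5,1.8,-2,0,0,0,1]
    - [-1.8,2,-2,0,0,0,1]
    - [-2,2,-2,0,0,0,1]
    - [-2,2,-2,0,0,0,1]
    - [-2,2,-2,0,0,0,1]

```text
clock: 30.05
position: [0.5662, -0.1671, 0.1626]
ee_rot: [0.0, 1.0, 0.014, -0.0]
contact_force: [0.7, -0.6, -2.7]
width: 0.0054
gripper_force: 78.2
```

Call:
servo_tool:
  increments:
    - [-2,2.2,-1,0,0,0,1]
    - [-2,2.2,0,0,0,0,1]
    - [-2,2.2,0,0,0,0,1]
    - [-2,2.2,0,0,0,0,1]
    - [-2,2.2,0,0,0,0,1]

```text
clock: 30.55
position: [0.4693, -0.2796, 0.172]
ee_rot: [0.001, 1.0, 0.014, 0.0]
contact_force: [0.8, -1.2, -3.1]
width: 0.0056
gripper_force: 78.1
```

Call:
servo_tool:
  increments:
    - [-2,2.2,0,0,0,0,1]
    - [-2,2.2,0,0,0,0,1]
    - [-2,2.2,0,0,0,0,1]
    - [-1.5,1.5,0,0,0,0,1]
    - [-1,0.8,0,0,0,0,1]

```text
clock: 31.05
position: [0.3869, -0.3713, 0.1718]
ee_rot: [0.001, 1.0, 0.014, -0.0]
contact_force: [0.3, 0.1, -3.2]
width: 0.0056
gripper_force: 78.2
```

```bash
python3 - <<'E'
from h import *
p,r,s=tool(); print(p.round(4),r.round(3).tolist(),np.round(s["qpos"],2),s["clock"],s["width"],s["gripper_force"])
snap("side","s15");snap("scene","s15b");snap("wrist","w15")
for n in("side","scene","wrist"):
  C=cam(n)
  print(n,[(l,round(d["p"],2),onz(d["at"],C,z).round(3)) for l,z in(("bowl_inside",p[2]-.04+.03),("trivet",0)) for d in finder.tip_of(l,n)[:1]])
  print("nuts",[(round(d["p"],2),np.round(d["at"]).tolist()) for d in finder.tip_of("nut1_center",n)])
E
```

```text
[ 0.3869 -0.3713  0.1718] [[1.0, 0.027, -0.0], [0.027, -1.0, -0.002], [-0.0, 0.001, -1.0]] [-0.89  0.24  1.65 -0.    1.24  0.65] 31.05 0.00564298223895598 78.1784462928772
side [('bowl_inside', 0.58, array([ 0.383, -0.302,  0.162])), ('trivet', 0.9, array([ 0.336, -0.364,  0.   ]))]
nuts [(0.57, [365.0, 156.0])]
scene [('bowl_inside', 0.92, array([ 0.375, -0.309,  0.162])), ('trivet', 0.84, array([ 0.327, -0.351,  0.   ]))]
nuts [(0.6, [164.0, 169.0]), (0.59, [177.0, 164.0])]
wrist [('bowl_inside', 0.79, array([ 0.394, -0.31 ,  0.162]))]
nuts [(0.55, [136.0, 245.0])]
```

Call:
servo_tool:
  increments:
    - [-1.5,1.1,0,0,0,0,1]
    - [-1.6,1.2,1,0,0,0,1]
    - [-1.4,1.1,2,0,0,0,1]
    - [-0.9,0.6,2,0,0,0,1]
    - [0,0,2,0,0,0,1]

```text
clock: 32.15
position: [0.3358, -0.412, 0.1005]
ee_rot: [0.001, 1.0, 0.014, -0.0]
contact_force: [0.8, 0.7, -3.1]
width: 0.0057
gripper_force: 78.2
```

Call:
servo_tool:
  increments:
    - [0,0,2,0,0,0,1]
    - [0,0,1.5,0,0,0,1]
    - [0,0,0.8,0,0,0,1]
    - [0,0,0.4,0,0,0,1]
    - [0,0,0.3,0,0,0,1]

```text
clock: 32.65
position: [0.337, -0.412, 0.0517]
ee_rot: [0.001, 1.0, 0.015, 0.0]
contact_force: [-1.2, -2.5, 1.4]
width: 0.0056
gripper_force: 79.2
```

Call:
servo_tool:
  increments:
    - [0,0,0.2,0,0,0,1]
    - [0,0,0.1,0,0,0,1]
    - [0,0,0,0,0,0,1]
    - [0,0,0,0,0,0,1]
    - [0,0,0,0,0,0,1]

```text
clock: 33.15
position: [0.3372, -0.4132, 0.0497]
ee_rot: [0.002, 1.0, 0.015, 0.001]
contact_force: [-2.3, -3.7, 3.9]
width: 0.0055
gripper_force: 80.3
```

Contact with the trivet (load reversed to +3.9 N). Releasing and rising.

Call:
servo_tool:
  increments:
    - [0,0,0,0,0,0,0.6]
    - [0,0,0,0,0,0,0]
    - [0,0,0,0,0,0,-0.5]
    - [0,0,0,0,0,0,-0.5]
    - [0,0,-2,0,0,0,-0.5]

```text
clock: 33.65
position: [0.3353, -0.4086, 0.0659]
ee_rot: [-0.003, 1.0, 0.015, -0.002]
contact_force: [0.4, 0.0, -0.4]
width: 0.0641
gripper_force: 0.0
```

Call:
servo_tool:
  increments:
    - [0,0,-4,0,0,0,-0.5]
    - [0,0,-5,0,0,0,-0.5]
    - [0,0,-5,0,0,0,-0.5]
    - [0,0,-5,0,0,0,-1]
    - [0,0,-4,0,0,0,-1]

```text
clock: 34.15
position: [0.3368, -0.4109, 0.3012]
ee_rot: [0.001, 1.0, 0.015, 0.001]
contact_force: [0.4, -0.8, -0.7]
width: 0.0853
gripper_force: 0.0
```

```bash
cat >> h.py <<'E'
from scipy.optimize import minimize
COL=dict(orange=((4,170,100),(13,255,255)),yellow=((20,150,60),(32,255,255)),green=((50,120,30),(75,255,255)))
def mask(n,f,around=None,C=None,rad=70):
    im=cv2.imread(f"pics/{f}.png"); m=cv2.inRange(cv2.cvtColor(im,40),*COL[n])
    if around is not None:
        w=np.zeros_like(m); c=proj([[*around,.03]],C)[0]; cv2.circle(w,tuple(int(t) for t in c),rad,255,-1); m&=w
    return m
def fit(name,views,guess):
    "joint cuboid fit of a lying tumbler, views=[(file,cam)]"
    V=[(mask(name,f,guess[:2],cam(n),rad),cam(n)) for f,n,rad in views]
    def cost(v):
        cs=np.array([[a*.055,b*.028,h] for a in(-1,1) for b in(-1,1) for h in(-.028,.028)])
        w=cs@R.from_euler("z",v[2]).as_matrix().T+[v[0],v[1],.028]; t=0
        for m,C in V:
            mm=np.zeros(m.shape,np.uint8); cv2.fillPoly(mm,[np.round(cv2.convexHull(proj(w,C).astype(np.float32))*16).astype(np.int32)],255,8,4)
            t-=((mm&m)>0).sum()/max(1,((mm|m)>0).sum())
        return t/len(V)
    x,y,a=guess
    return min((minimize(cost,[x,y,t],method="Nelder-Mead",options=dict(initial_simplex=[[x,y,t],[x+.02,y,t],[x,y+.02,t],[x,y,t+.2]])) for t in a+np.radians([-30,-10,10,30])),key=lambda r:r.fun)
E
python3 - <<'E'
from h import *
p,r,s=tool(); print(p.round(4),np.round(s["qpos"],2),s["clock"])
snap("side","s16");snap("scene","s16b");snap("wrist","w16")
for n in("side","scene","wrist"):
  C=cam(n)
  print(n,[(l,round(d["p"],2),onz(d["at"],C,z).round(3)) for l,z in(("bowl_inside",.038),) for d in finder.tip_of(l,n)[:1]])
  print("nuts",[(round(d["p"],2),np.round(d["at"]).tolist(),onz(d["at"],C,.04).round(3)) for d in finder.tip_of("nut1_center",n)])
for nm,g in(("orange",(.42,.18,-2.5)),("yellow",(.446,.024,-2.54)),("green",(.415,-.134,-2.25))):
  q=fit(nm,[("s16","side",32)]+([("s16b","scene",30)] if nm!="orange" else []),g); print(nm,q.x.round(3),np.degrees(q.x[2]).round(1),q.fun.round(3))
q=fit("orange",[("w1b","wrist",60)] if 0 else [("s16","side",32),("s16b","scene",30)],(.42,.18,-2.5));print(q.x,q.fun)
E
```

```text
[ 0.3368 -0.4109  0.3012] [-1.02  0.17  1.43  0.    1.54  0.53] 34.15
side [('bowl_inside', 0.94, array([ 0.339, -0.367,  0.038]))]
nuts []
scene [('bowl_inside', 0.94, array([ 0.333, -0.341,  0.038]))]
nuts [(0.39, [180.0, 177.0], array([ 0.334, -0.314,  0.04 ])), (0.26, [169.0, 181.0], array([ 0.364, -0.34 ,  0.04 ]))]
wrist [('bowl_inside', 0.87, array([ 0.338, -0.346,  0.038]))]
nuts [(0.85, [211.0, 165.0], array([ 0.333, -0.321,  0.04 ]))]
orange [ 0.421  0.184 -2.609] -149.5 -0.927
yellow [ 0.444  0.025 -2.569] -147.2 -0.935
green [ 0.412 -0.132 -2.319] -132.9 -0.847
[ 0.42351306  0.18040169 -2.6082528 ] -0.5409982001264776
```

The bowl with its nuts is on the trivet, within about 5 mm of centre. Next the tumblers: green first, moving over it, yawing and tilting 30° towards its mouth.

Call:
servo_tool:
  increments:
    - [0.8,-4.5,0,0,0,0,-1]
    - [0.8,-4.5,0,0,0,0,-1]
    - [0.8,-4.5,0,0,0,0,-1]
    - [0.7,-4.5,0,0,0,0,-1]
    - [0.7,-4.4,0,0,0,0,-1]

```text
clock: 35.1
position: [0.3674, -0.1839, 0.297]
ee_rot: [-0.001, 1.0, 0.014, -0.001]
contact_force: [0.5, 0.3, -0.8]
width: 0.0852
gripper_force: 0.0
```

Call:
servo_tool:
  increments:
    - [0,0,0,0,0,-8.1,-1]
    - [0,0,0,0,0,-8.1,-1]
    - [0,0,0,0,0,-8.1,-1]
    - [0,0,0,0,0,-8.1,-1]
    - [0,0,0,0,0,-8.1,-1]

```text
clock: 35.6
position: [0.3676, -0.1855, 0.297]
ee_rot: [-0.001, 0.932, 0.363, -0.001]
contact_force: [-0.8, -0.2, 0.2]
width: 0.0853
gripper_force: 0.0
```

Call:
servo_tool:
  increments:
    - [0,0,0,0,0,-8.0,-1]
    - [0,0,0,0,7.5,0,-1]
    - [0,0,0,0,7.5,0,-1]
    - [0,0,0,0,7.5,0,-1]
    - [0,0,0,0,7.5,0,-1]

```text
clock: 36.1
position: [0.368, -0.186, 0.2982]
ee_rot: [-0.11, 0.874, 0.41, 0.237]
contact_force: [0.5, 0.8, -1.6]
width: 0.0853
gripper_force: 0.0
```

```bash
cat > ik.py <<'E'
import numpy as np
from scipy.spatial.transform import Rotation as R
from scipy.optimize import least_squares
P=dict(h=.1,L2=.5815,L3=.421,d=.069,s4=1)
def fk(q,P=P):
    L6=P["h"]+.259
    A=R.from_euler("z",q[0]).as_matrix(); t=q[1]; u=q[1]+q[2]
    W=A@R.from_euler("y",u).as_matrix()@R.from_euler("z",P["s4"]*q[3]).as_matrix()@R.from_euler("y",q[4]).as_matrix()@R.from_euler("z",q[5]+np.pi/2).as_matrix()
    p=A@np.array([P["L2"]*np.sin(t)+P["L3"]*np.sin(u),P["d"],P["h"]+P["L2"]*np.cos(t)+P["L3"]*np.cos(u)])+W[:,2]*L6
    return p,W
E
python3 - <<'E'
from h import *; from ik import *
p,r,s=tool(); q=np.array(s["qpos"]); print(p.round(4),r.round(3).tolist(),q.round(3).tolist(),s["clock"])
for s4 in(1,-1):
  for h in(.05,.1,.15,.2,.25): 
    a,b=fk(q,dict(P,h=h,s4=s4)); print(s4,h,(a-p).round(3),abs(b-r).max().round(3))
E
```

```text
[ 0.368  -0.186   0.2982] [[0.552, 0.768, 0.324], [0.664, -0.64, 0.386], [0.504, 0.002, -0.864]] [-1.109, 0.008, 1.749, 0.481, 1.609, -0.451] 36.1
1 0.05 [-0.02  -0.038 -0.011] 0.0
1 0.1 [-0.004 -0.019 -0.005] 0.0
1 0.15 [0.013 0.    0.002] 0.0
1 0.2 [0.029 0.019 0.009] 0.0
1 0.25 [0.045 0.039 0.016] 0.0
-1 0.05 [-0.275 -0.166 -0.011] 0.827
-1 0.1 [-0.301 -0.167 -0.005] 0.827
-1 0.15 [-0.326 -0.168  0.002] 0.827
-1 0.2 [-0.351 -0.17   0.009] 0.827
-1 0.25 [-0.376 -0.171  0.016] 0.827
```

The orientation model matches exactly (h≈0.135). I'll check reachability of grasps and placements.

```bash
sed -i 's/h=.1,/h=.137,/' ik.py; cat >> ik.py <<'E'
LO=np.array([-2.89,-.75,.22,-1.18,.11,-2.7])+.04; HI=np.array([2.89,2.08,2.7,4.32,2.71,2.7])-.04
def Rt(psi,ry): return R.from_euler("z",psi,degrees=True).as_matrix()@np.diag([1,-1,-1])@R.from_euler("y",ry,degrees=True).as_matrix()
def ik(p,W,q0=None):
    best=None
    for s in ([q0] if q0 is not None else [])+[np.array([np.arctan2(p[1],p[0]),.3,1.6,j4,1.4,j6]) for j4 in(0,.6,-.6) for j6 in(0,1.5,-1.5)]:
        f=lambda q:(lambda a,b:np.concatenate([(a-p)*5,(b-W).ravel()]))(*fk(q))
        r=least_squares(f,np.clip(s,LO+.01,HI-.01),bounds=(LO,HI))
        if best is None or r.cost<best.cost-1e-7: best=r
        if best.cost<1e-6: break
    return best.cost,best.x
E
python3 - <<'E'
from ik import *
def show(n,g,psi,ry):
    W=Rt(psi,ry); c,q=ik(np.array(g)+.011*W[:,2],W); print(n,psi,ry,"%.0e"%c,q.round(2).tolist() if c<1e-5 else "X")
for n,c,mu in(("green",(.414,-.133),-130),("yellow",(.445,.025),-146.5),("orange",(.421,.184),-149.5)):
    m=np.array([np.cos(np.radians(mu)),np.sin(np.radians(mu))])
    for th in(0,15,30): show(n,[*(np.array(c)+.015*m),.028],mu+180,th)
for y in(-.2,-.285,-.37):
  for psi in(-20,-50,-80):
    for ry in(-90,-75,-60): show("place%g"%y,[.588,y,.084],psi,ry)
E
```

```text
green 50 0 5e-26 [-0.5, 0.21, 2.13, -0.0, 0.8, 0.19]
green 50 15 1e-21 [-0.75, 0.19, 2.2, 0.37, 0.8, -0.31]
green 50 30 3e-30 [-0.98, 0.26, 2.25, 0.65, 0.91, -0.76]
yellow 33.5 0 1e-23 [-0.12, 0.22, 2.12, 0.0, 0.8, 0.86]
yellow 33.5 15 1e-30 [-0.31, 0.11, 2.3, 0.37, 0.59, 0.38]
yellow 33.5 30 3e-23 [-0.56, 0.09, 2.48, 1.0, 0.57, -0.44]
orange 30.5 0 8e-31 [0.25, 0.23, 2.1, 0.0, 0.81, 1.29]
orange 30.5 15 1e-22 [0.17, 0.1, 2.31, 0.2, 0.49, 1.05]
orange 30.5 30 2e-25 [0.04, 0.04, 2.54, 1.22, 0.25, -0.07]
place-0.2 -20 -90 3e-02 X
place-0.2 -20 -75 1e-03 X
place-0.2 -20 -60 2e-18 [-0.41, 1.18, 0.58, -0.08, 2.43, 1.48]
place-0.2 -50 -90 4e-04 X
place-0.2 -50 -75 3e-27 [-0.6, 1.27, 0.61, 0.45, 2.51, 2.02]
place-0.2 -50 -60 3e-26 [-0.59, 1.1, 0.77, 0.32, 2.27, 1.93]
place-0.2 -80 -90 1e-30 [-0.8, 1.2, 1.04, 0.82, 2.28, 2.18]
place-0.2 -80 -75 1e-19 [-0.79, 1.07, 1.09, 0.7, 2.12, 2.16]
place-0.2 -80 -60 4e-22 [-0.77, 0.93, 1.16, 0.58, 1.94, 2.15]
place-0.285 -20 -90 6e-02 X
place-0.285 -20 -75 1e-02 X
place-0.285 -20 -60 6e-18 [-0.49, 1.31, 0.28, -0.23, 2.58, 1.31]
place-0.285 -50 -90 3e-02 X
place-0.285 -50 -75 2e-03 X
place-0.285 -50 -60 2e-26 [-0.66, 1.23, 0.48, 0.29, 2.45, 1.9]
place-0.285 -80 -90 1e-20 [-0.87, 1.31, 0.77, 0.88, 2.43, 2.31]
place-0.285 -80 -75 1e-17 [-0.86, 1.18, 0.83, 0.7, 2.27, 2.22]
place-0.285 -80 -60 6e-24 [-0.84, 1.03, 0.93, 0.55, 2.08, 2.17]
place-0.37 -20 -90 1e-01 X
place-0.37 -20 -75 5e-02 X
place-0.37 -20 -60 1e-02 X
place-0.37 -50 -90 1e-01 X
place-0.37 -50 -75 4e-02 X
place-0.37 -50 -60 8e-03 X
place-0.37 -80 -90 9e-05 X
place-0.37 -80 -75 2e-19 [-0.92, 1.35, 0.41, 0.82, 2.49, 2.41]
place-0.37 -80 -60 2e-17 [-0.9, 1.17, 0.6, 0.57, 2.27, 2.23]
```

All feasible with placement at ψ=−80, tilt −60. Approaching green, with a re-check before the final descent.

Call:
servo_tool:
  increments:
    - [-4.5,0,0,0,0,0,-1]
    - [-4.4,0,0,0,0,0,-1]
    - [0,0,4.5,0,0,0,-1]
    - [0,0,4.5,0,0,0,-1]
    - [0,0,4.5,0,0,0,-1]

```text
clock: 36.6
position: [0.3615, -0.1933, 0.1346]
ee_rot: [-0.11, 0.875, 0.408, 0.234]
contact_force: [0.9, -0.2, 0.1]
width: 0.0857
gripper_force: 0.0
```

```bash
cat >> h.py <<'E'
def gtarget(c,mu,off=.015,d=.011,z=.028):
    "tool-frame shift (cm) to the grasp with the present orientation"
    p,r,s=tool(); m=np.array([np.cos(mu),np.sin(mu),0]); t=np.array([*c,z])+off*m+d*r[:,2]
    print("at",p.round(4),"z",r[:,2].round(3),"y.m",(r[:,1]@m).round(3),"shift cm",(r.T@(t-p)*100).round(2),"clock",s["clock"])
E
python3 - <<'E'
from h import *
snap("side","s17");snap("scene","s17b")
q=fit("green",[("s17","side",32),("s17b","scene",30)],(.414,-.133,-2.28)); print(q.x.round(3),np.degrees(q.x[2]),q.fun)
gtarget(q.x[:2],q.x[2]); gtarget((.414,-.133),np.radians(-130))
E
```

```text
[ 0.415 -0.131 -2.349] -134.58392824072035 -0.8529490564065032
at [ 0.3597 -0.1876  0.1328] z [ 0.314  0.395 -0.864] y.m -0.085 shift cm [ 0.25  0.66 13.37] clock 36.7
at [ 0.3597 -0.1876  0.1328] z [ 0.314  0.395 -0.864] y.m -0.005 shift cm [ 0.05  0.81 13.25] clock 36.7
```

Call:
servo_tool:
  increments:
    - [0.1,0.7,4,0,0,0,-1]
    - [0,0,4,0,0,0,-1]
    - [0,0,3,0,0,0,-1]
    - [0,0,2.2,0,0,0,-1]
    - [0,0,0,0,0,0,-1]

```text
clock: 37.2
position: [0.4097, -0.1452, 0.0219]
ee_rot: [-0.112, 0.874, 0.41, 0.234]
contact_force: [-0.4, 0.6, -0.1]
width: 0.0856
gripper_force: 0.0
```

Call:
servo_tool:
  increments:
    - [0,0,0,0,0,0,-0.3]
    - [0,0,0,0,0,0,0]
    - [0,0,0,0,0,0,0.3]
    - [0,0,0,0,0,0,0.6]
    - [0,0,0,0,0,0,1]
  squeeze: 50

```text
clock: 37.7
position: [0.4106, -0.148, 0.0245]
ee_rot: [-0.108, 0.875, 0.41, 0.235]
contact_force: [-1.5, -1.0, 6.0]
width: 0.0549
gripper_force: 51.4
```

Call:
servo_tool:
  increments:
    - [0,0,0,0,0,0,1]
    - [0,0,0,0,0,0,1]
    - [0,0,-2,0,0,0,1]
    - [0,0,-4,0,0,0,1]
    - [0,0,-4,0,0,0,1]

```text
clock: 38.2
position: [0.3771, -0.1858, 0.1112]
ee_rot: [-0.109, 0.875, 0.41, 0.234]
contact_force: [1.2, -0.8, -0.6]
width: 0.0551
gripper_force: 53.2
```

Call:
servo_tool:
  increments:
    - [0,0,-4,0,0,0,1]
    - [0,0,-4,0,0,0,1]
    - [0,0,-4,0,-7.5,0,1]
    - [0,0,0,0,-7.5,0,1]
    - [0,0,0,0,-7.5,0,1]

```text
clock: 38.7
position: [0.3394, -0.2339, 0.2169]
ee_rot: [-0.023, 0.905, 0.421, 0.058]
contact_force: [-0.8, 0.1, -2.1]
width: 0.0549
gripper_force: 53.2
```

```bash
python3 - <<'E'
from h import *
p,r,s=tool(); print(p.round(4),r.round(2).tolist(),np.round(s["qpos"],2),s["width"],s["gripper_force"],s["contact_force"])
E
```

```text
[ 0.3394 -0.2339  0.2169] [[0.64, 0.76, 0.09], [0.76, -0.64, 0.09], [0.12, 0.01, -0.99]] [-0.89  0.02  1.82  0.13  1.32 -0.22] 0.054872914569310746 53.15443380153738 [-0.76283434  0.12683695 -2.11886271]
```

Green is gripped (55 mm). Levelling, carrying it to the board and yawing to ψ=−80.

Call:
servo_tool:
  increments:
    - [0,0,-2,0,-7.5,0,1]
    - [3,3,-2,0,0,0,1]
    - [3,3,-2,0,0,0,1]
    - [4,3.5,-2,0,0,0,1]
    - [4,3.5,0,0,0,0,1]

```text
clock: 39.2
position: [0.5202, -0.2108, 0.2956]
ee_rot: [0.004, 0.906, 0.423, 0.002]
contact_force: [0.2, -0.8, -0.4]
width: 0.0552
gripper_force: 53.2
```

Call:
servo_tool:
  increments:
    - [3,3,0,0,0,8.5,1]
    - [0,0,0,0,0,8.5,1]
    - [0,0,0,0,0,8.5,1]
    - [0,0,0,0,0,8.5,1]
    - [0,0,0,0,0,8.5,1]

```text
clock: 39.7
position: [0.5597, -0.2068, 0.292]
ee_rot: [0.0, 0.998, 0.063, 0.0]
contact_force: [0.3, -0.8, 0.5]
width: 0.0554
gripper_force: 53.2
```

Call:
servo_tool:
  increments:
    - [0,0,0,0,0,8.5,1]
    - [0,0,0,0,0,8.5,1]
    - [0,0,0,0,0,8.5,1]
    - [0,0,0,0,0,8.5,1]
    - [0,0,0,0,0,8.5,1]

```text
clock: 40.2
position: [0.5595, -0.2069, 0.2922]
ee_rot: [0.0, 0.953, -0.303, 0.001]
contact_force: [0.1, 0.8, -1.0]
width: 0.0556
gripper_force: 53.2
```

Call:
servo_tool:
  increments:
    - [0,0,0,0,0,8.5,1]
    - [0,0,0,0,0,8.5,1]
    - [0,0,0,0,0,8.5,1]
    - [0,0,0,0,0,8.5,1]
    - [0,0,0,0,0,8.5,1]

```text
clock: 40.7
position: [0.5595, -0.2069, 0.2922]
ee_rot: [-0.0, 0.778, -0.628, 0.001]
contact_force: [0.1, 0.2, -0.8]
width: 0.055
gripper_force: 53.2
```

Call:
servo_tool:
  increments:
    - [0,0,0,0,-8.5,0,1]
    - [0,0,0,0,-8.5,0,1]
    - [0,0,0,0,-8.5,0,1]
    - [0,0,0,0,-8.5,0,1]
    - [0,0,0,0,-8.5,0,1]

```text
clock: 41.2
position: [0.56, -0.208, 0.2928]
ee_rot: [-0.228, 0.727, -0.582, -0.283]
contact_force: [0.3, 1.6, -1.6]
width: 0.0548
gripper_force: 53.1
```

Call:
servo_tool:
  increments:
    - [0,0,0,0,-8.5,0,1]
    - [0,0,0,0,-8.5,0,1]
    - [0,0,0,0,0,0,1]
    - [0,0,0,0,0,0,1]
    - [0,0,0,0,0,0,1]

```text
clock: 41.7
position: [0.5602, -0.2058, 0.2932]
ee_rot: [-0.309, 0.68, -0.542, -0.385]
contact_force: [-0.6, 0.3, -0.8]
width: 0.0552
gripper_force: 53.2
```

```bash
cat >> h.py <<'E'
def ptarget(spot,ct,mt,zc=.071):
    "ct: tumbler centre in tool frame, mt: mouth axis in tool frame"
    p,r,s=tool(); m=r@np.array(mt); t=np.array([*spot,zc])-r@np.array(ct)
    print("at",p.round(4),"mouth",m.round(3),"shift cm",(r.T@(t-p)*100).round(2),"world",(t-p).round(3),"tool",r.round(2).tolist(),"q",np.round(s["qpos"],2),"clock",s["clock"],s["width"],s["gripper_force"])
    ax=np.cross(m,[0,0,1]); print("turn deg in tool",(r.T@(ax/max(1e-9,np.linalg.norm(ax)))*np.degrees(np.arccos(np.clip(m[2],-1,1)))).round(2))
E
python3 - <<'E'
from h import *
ptarget((.588,-.2),(.0145,0,.0044),(-.866,0,-.5))
E
```

```text
at [ 0.5602 -0.2058  0.2932] mouth [-0.006  0.013  1.   ] shift cm [17.66 -2.78 10.91] world [ 0.027  0.009 -0.207] tool [[0.12, -0.98, -0.19], [-0.5, -0.22, 0.84], [-0.86, -0.0, -0.51]] q [-0.78  0.72  1.01  0.65  2.26  2.33] clock 41.7 0.05516045946558683 53.154555063229054
turn deg in tool [-0.08 -0.9   0.15]
```

The mouth is straight up. Lowering onto the board.

Call:
servo_tool:
  increments:
    - [3,-0.7,1.85,0,-0.9,0,1]
    - [3,-0.7,1.85,0,0,0,1]
    - [3,-0.7,1.85,0,0,0,1]
    - [3,-0.7,1.85,0,0,0,1]
    - [2,0,1.2,0,0,0,1]

```text
clock: 42.2
position: [0.5874, -0.1938, 0.1271]
ee_rot: [-0.313, 0.677, -0.539, -0.391]
contact_force: [-0.0, -0.1, -0.8]
width: 0.055
gripper_force: 53.2
```

Call:
servo_tool:
  increments:
    - [1.2,0,0.75,0,0,0,1]
    - [0.8,0,0.5,0,0,0,1]
    - [0,0,0,0,0,0,1]
    - [0,0,0,0,0,0,1]
    - [0,0,0,0,0,0,1]

```text
clock: 42.7
position: [0.5866, -0.1946, 0.1044]
ee_rot: [-0.314, 0.676, -0.54, -0.392]
contact_force: [-0.6, -0.9, -0.6]
width: 0.055
gripper_force: 53.2
```

```bash
python3 - <<'E'
from h import *
ptarget((.588,-.2),(.0145,0,.0044),(-.866,0,-.5)); print(manip.get_state()["contact_force"])
E
```

```text
at [ 0.5866 -0.1946  0.1044] mouth [-0.001 -0.005  1.   ] shift cm [ 1.73 -0.01  0.73] world [ 0.001 -0.002 -0.019] tool [[0.11, -0.98, -0.19], [-0.48, -0.22, 0.85], [-0.87, -0.0, -0.5]] q [-0.75  0.88  1.15  0.57  2.    2.16] clock 42.7 0.05502982600392544 53.154191533103585
turn deg in tool [-0.08  0.45  0.15]
[-0.58471755 -0.90261687 -0.61808161]
```

Call:
servo_tool:
  increments:
    - [0.7,0,0.4,0,0,0,1]
    - [0.6,0,0.3,0,0,0,1]
    - [0.3,0,0.15,0,0,0,1]
    - [0.15,0,0.08,0,0,0,1]
    - [0,0,0,0,0,0,1]

```text
clock: 43.2
position: [0.5863, -0.1946, 0.0878]
ee_rot: [-0.317, 0.675, -0.538, -0.394]
contact_force: [0.9, -4.0, 13.7]
width: 0.0551
gripper_force: 53.1
```

Call:
servo_tool:
  increments:
    - [0.1,0,0.05,0,0,0,1]
    - [0,0,0,0,0,0,1]
    - [0.1,0,0.05,0,0,0,1]
    - [0,0,0,0,0,0,1]
    - [0,0,0,0,0,0,1]

```text
clock: 43.7
position: [0.5863, -0.1945, 0.0878]
ee_rot: [-0.318, 0.675, -0.537, -0.394]
contact_force: [1.8, -6.4, 20.1]
width: 0.0551
gripper_force: 53.1
```

Contact. Easing off, opening and retreating along the tool axis.

Call:
servo_tool:
  increments:
    - [-0.15,0,-0.1,0,0,0,1]
    - [0,0,0,0,0,0,0]
    - [0,0,0,0,0,0,-0.7]
    - [0,0,0,0,0,0,-0.8]
    - [0,0,0,0,0,0,-0.8]

```text
clock: 44.2
position: [0.5862, -0.1948, 0.0821]
ee_rot: [-0.314, 0.675, -0.54, -0.393]
contact_force: [-0.8, 0.4, 0.2]
width: 0.0771
gripper_force: 0.0
```

Call:
servo_tool:
  increments:
    - [0,0,-2,0,0,0,-0.8]
    - [0,0,-3,0,0,0,-0.8]
    - [0,0,-4,0,0,0,-0.8]
    - [-4,0,-2,0,0,0,-0.8]
    - [-4.5,0,0,0,0,0,-0.8]

```text
clock: 44.7
position: [0.5984, -0.25, 0.2094]
ee_rot: [-0.315, 0.674, -0.541, -0.393]
contact_force: [1.3, 1.2, 0.5]
width: 0.0771
gripper_force: 0.0
```

```bash
cat >> h.py <<'E'
def sil(name,views,spot):
    "IoU of upright tumbler at fitted x,y,yaw"
    V=[(mask(name,f,spot,cam(n),35),cam(n)) for f,n in views]
    def cost(v):
        cs=np.array([[a*.028,b*.028,h] for a in(-1,1) for b in(-1,1) for h in(.014,.124)])
        w=cs@R.from_euler("z",v[2]).as_matrix().T+[v[0],v[1],0]; t=0
        for m,C in V:
            mm=np.zeros(m.shape,np.uint8); cv2.fillPoly(mm,[np.round(cv2.convexHull(proj(w,C).astype(np.float32))*16).astype(np.int32)],255,8,4)
            t-=((mm&m)>0).sum()/max(1,((mm|m)>0).sum())
        return t/len(V)
    x,y=spot; return min((minimize(cost,[x,y,t],method="Nelder-Mead",options=dict(initial_simplex=[[x,y,t],[x+.01,y,t],[x,y+.01,t],[x,y,t+.2]])) for t in(0,.4,.8,1.2)),key=lambda r:r.fun)
E
python3 - <<'E'
from h import *
p,r,s=tool(); print(p.round(3),np.round(s["qpos"],2))
snap("side","s18");snap("scene","s18b")
q=sil("green",[("s18","side"),("s18b","scene")],(.588,-.2)); print("green",q.x.round(3),q.fun)
q=fit("yellow",[("s18","side",32),("s18b","scene",30)],(.445,.025,-2.56)); print("yellow",q.x.round(3),np.degrees(q.x[2]).round(1),q.fun)
q=fit("orange",[("s18","side",32)],(.421,.184,-2.61)); print("orange",q.x.round(3),np.degrees(q.x[2]).round(1),q.fun)
E
```

```text
[ 0.598 -0.25   0.209] [-0.79  0.87  0.91  0.63  2.24  2.3 ]
green [ 0.592 -0.199  0.393] -0.8967887833559476
yellow [ 0.444  0.025 -2.575] -147.5 -0.9329184247538678
orange [ 0.423  0.181 -2.605] -149.3 -0.9268051434223541
```

Green stands at (0.592,−0.199). Now yellow.

Call:
servo_tool:
  increments:
    - [-4.3,0,-2.5,0,0,0,-1]
    - [-1.5,0,-1,0,8.5,0,-1]
    - [0,0,0,0,8.5,0,-1]
    - [0,0,0,0,8.5,0,-1]
    - [0,0,0,0,8.5,0,-1]

```text
clock: 45.3
position: [0.5988, -0.25, 0.2785]
ee_rot: [-0.141, 0.761, -0.609, -0.176]
contact_force: [0.6, 0.9, -0.0]
width: 0.0852
gripper_force: 0.0
```

Call:
servo_tool:
  increments:
    - [0,0,0,0,8.5,0,-1]
    - [0,0,0,0,8.5,0,-1]
    - [0,0,0,0,8.5,0,-1]
    - [0,0,0,0,0,-8.5,-1]
    - [0,0,0,0,0,-8.5,-1]

```text
clock: 45.8
position: [0.598, -0.2468, 0.2789]
ee_rot: [-0.006, 0.867, -0.498, -0.005]
contact_force: [-0.3, -1.5, 0.4]
width: 0.0854
gripper_force: 0.0
```

Call:
servo_tool:
  increments:
    - [0,0,0,0,0,-8.5,-1]
    - [0,0,0,0,0,-8.5,-1]
    - [0,0,0,0,0,-8.5,-1]
    - [0,0,0,0,0,-8.5,-1]
    - [0,0,0,0,0,-8.5,-1]

```text
clock: 46.3
position: [0.5983, -0.2487, 0.2775]
ee_rot: [-0.008, 0.988, -0.151, -0.004]
contact_force: [-0.3, 0.8, -0.9]
width: 0.0857
gripper_force: 0.0
```

Call:
servo_tool:
  increments:
    - [0,0,0,0,0,-8.5,-1]
    - [0,0,0,0,0,-8.5,-1]
    - [0,0,0,0,0,-8.5,-1]
    - [0,0,0,0,0,-8.5,-1]
    - [0,0,0,0,0,-8.5,-1]

```text
clock: 46.8
position: [0.5983, -0.2487, 0.2775]
ee_rot: [-0.009, 0.976, 0.217, -0.001]
contact_force: [0.4, 0.7, -0.4]
width: 0.0856
gripper_force: 0.0
```

Call:
servo_tool:
  increments:
    - [0,0,0,0,0,-8.5,-1]
    - [-1,-4.5,0,0,0,0,-1]
    - [-1,-4.5,0,0,0,0,-1]
    - [-1,-4.5,0,0,0,0,-1]
    - [-1,-4.5,0,0,0,0,-1]

```text
clock: 47.3
position: [0.4648, -0.1189, 0.2799]
ee_rot: [-0.009, 0.958, 0.286, -0.0]
contact_force: [0.4, 0.8, 0.3]
width: 0.085
gripper_force: 0.0
```

Call:
servo_tool:
  increments:
    - [0,-4.5,0,0,0,0,-1]
    - [0,-4.5,0,0,0,0,-1]
    - [0,-4,0,0,6,0,-1]
    - [0,0,0,0,7,0,-1]
    - [0,0,0,0,7,0,-1]

```text
clock: 47.8
position: [0.3949, -0.0095, 0.2832]
ee_rot: [-0.057, 0.942, 0.282, 0.169]
contact_force: [-0.5, -0.2, -1.3]
width: 0.0854
gripper_force: 0.0
```

```bash
python3 - <<'E'
from h import *
snap("side","s19");snap("scene","s19b")
q=fit("yellow",[("s19","side",32),("s19b","scene",30)],(.445,.025,-2.56)); print("yellow",q.x.round(3),np.degrees(q.x[2]).round(1),q.fun)
gtarget(q.x[:2],q.x[2]); p,r,s=tool(); print(r.round(3).tolist(),np.round(s["qpos"],2))
E
```

```text
yellow [ 0.444  0.026 -2.536] -145.3 -0.9306523841025902
at [ 0.3921 -0.0124  0.2812] z [ 0.282  0.201 -0.938] y.m 0.032 shift cm [-4.13  0.03 26.57] clock 47.9
[[0.792, 0.542, 0.282], [0.504, -0.84, 0.201], [0.346, -0.017, -0.938]] [-0.54 -0.19  1.89  0.33  1.31  0.4 ]
```

Call:
servo_tool:
  increments:
    - [-4.1,0,3,0,0,0,-1]
    - [0,0,4.5,0,0,0,-1]
    - [0,0,4.5,0,0,0,-1]
    - [0,0,4.5,0,0,0,-1]
    - [0,0,4,0,0,0,-1]

```text
clock: 48.4
position: [0.4222, 0.01, 0.0754]
ee_rot: [-0.057, 0.944, 0.281, 0.166]
contact_force: [1.1, -0.6, 0.3]
width: 0.0853
gripper_force: 0.0
```

Call:
servo_tool:
  increments:
    - [0,0,2.5,0,0,0,-1]
    - [0,0,2,0,0,0,-1]
    - [0,0,1.5,0,0,0,-1]
    - [0,0,0,0,0,0,-1]
    - [0,0,0,0,0,0,-1]

```text
clock: 48.9
position: [0.4389, 0.022, 0.0206]
ee_rot: [-0.058, 0.943, 0.281, 0.166]
contact_force: [-0.1, 0.3, 0.6]
width: 0.0854
gripper_force: 0.0
```

```bash
python3 - <<'E'
from h import *
gtarget((.4445,.0255),np.radians(-146))
E
```

```text
at [0.4389 0.022  0.0206] z [ 0.281  0.203 -0.938] y.m 0.012 shift cm [-0.53  0.02  0.11] clock 48.9
```

Call:
servo_tool:
  increments:
    - [-0.4,0,0.1,0,0,0,-0.3]
    - [0,0,0,0,0,0,0]
    - [0,0,0,0,0,0,0.3]
    - [0,0,0,0,0,0,0.6]
    - [0,0,0,0,0,0,1]
  squeeze: 50

```text
clock: 49.4
position: [0.4357, 0.0193, 0.0195]
ee_rot: [-0.057, 0.944, 0.28, 0.167]
contact_force: [-3.1, -1.3, 6.6]
width: 0.055
gripper_force: 52.0
```

Call:
servo_tool:
  increments:
    - [0,0,0,0,0,0,1]
    - [0,0,0,0,0,0,1]
    - [0,0,0,0,0,0,1]
    - [0,0,0,0,0,0,1]
    - [0,0,0,0,0,0,1]

```text
clock: 49.9
position: [0.4356, 0.0193, 0.0195]
ee_rot: [-0.057, 0.944, 0.28, 0.168]
contact_force: [-2.9, -1.4, 7.1]
width: 0.0549
gripper_force: 52.0
```

```bash
python3 - <<'E'
from h import *
p,r,s=tool(); m=np.array([np.cos(np.radians(-146)),np.sin(np.radians(-146)),0])
print("ct",(r.T@(np.array([.4445,.0255,.028])-p)).round(4),"mt",(r.T@m).round(3),s["width"],s["gripper_force"],s["contact_force"],p)
E
```

```text
ct [ 0.0131 -0.0005 -0.0042] mt [-0.937  0.014 -0.348] 0.05487542627463534 52.03583019233548 [-2.92195661 -1.38292877  7.08645182] [0.43564789 0.01927781 0.01953752]
```

Call:
servo_tool:
  increments:
    - [0,0,-2,0,0,0,1]
    - [0,0,-4,0,0,0,1]
    - [0,0,-4.5,0,0,0,1]
    - [0,0,-4.5,0,0,0,1]
    - [0,0,-4.5,0,0,0,1]

```text
clock: 50.4
position: [0.379, -0.0202, 0.2033]
ee_rot: [-0.057, 0.944, 0.28, 0.167]
contact_force: [1.2, -1.8, -0.5]
width: 0.055
gripper_force: 53.9
```

Call:
servo_tool:
  increments:
    - [0,0,-4,0,-6,0,1]
    - [0,0,-3,0,-7,0,1]
    - [0,0,0,0,-7,0,1]
    - [0,0,0,0,0,0,1]
    - [0,0,0,0,0,0,1]

```text
clock: 50.9
position: [0.3624, -0.0317, 0.2674]
ee_rot: [-0.009, 0.958, 0.287, 0.0]
contact_force: [-0.5, 1.0, -1.5]
width: 0.0549
gripper_force: 53.8
```

Call:
servo_tool:
  increments:
    - [0.5,3,-1,0,0,0,1]
    - [0.5,4.5,-1,0,0,0,1]
    - [0.5,4.5,-1,0,0,0,1]
    - [0.5,4.5,0,0,0,0,1]
    - [0.5,4.5,0,0,0,0,1]

```text
clock: 51.4
position: [0.4979, -0.1973, 0.2946]
ee_rot: [-0.009, 0.959, 0.284, 0.001]
contact_force: [0.9, 0.3, -1.5]
width: 0.0546
gripper_force: 53.9
```

Call:
servo_tool:
  increments:
    - [0.5,4.5,0,0,0,0,1]
    - [0.5,4.5,0,0,0,0,1]
    - [0,1.5,0,0,0,3,1]
    - [0,0,0,0,0,8.5,1]
    - [0,0,0,0,0,8.5,1]

```text
clock: 51.9
position: [0.5627, -0.2792, 0.2918]
ee_rot: [-0.009, 0.994, 0.11, -0.002]
contact_force: [-1.1, 0.2, -0.6]
width: 0.0546
gripper_force: 53.9
```

Call:
servo_tool:
  increments:
    - [0,0,0,0,0,8.5,1]
    - [0,0,0,0,0,8.5,1]
    - [0,0,0,0,0,8.5,1]
    - [0,0,0,0,0,8.5,1]
    - [0,0,0,0,0,8.5,1]

```text
clock: 52.4
position: [0.5624, -0.2784, 0.2926]
ee_rot: [-0.008, 0.966, -0.257, -0.005]
contact_force: [-0.7, -0.3, -1.0]
width: 0.0549
gripper_force: 53.9
```

Call:
servo_tool:
  increments:
    - [0,0,0,0,0,8.5,1]
    - [0,0,0,0,0,8.5,1]
    - [0,0,0,0,0,8.5,1]
    - [0,0,0,0,0,8.5,1]
    - [0,0,0,0,0,8.5,1]

```text
clock: 52.9
position: [0.5624, -0.2783, 0.2926]
ee_rot: [-0.006, 0.807, -0.59, -0.007]
contact_force: [0.8, -0.6, -1.4]
width: 0.0554
gripper_force: 53.9
```

Call:
servo_tool:
  increments:
    - [0,0,0,0,0,8.5,1]
    - [0,0,0,0,-8.5,0,1]
    - [0,0,0,0,-8.5,0,1]
    - [0,0,0,0,-8.5,0,1]
    - [0,0,0,0,-8.5,0,1]

```text
clock: 53.4
position: [0.5633, -0.2792, 0.2945]
ee_rot: [-0.196, 0.728, -0.616, -0.23]
contact_force: [-0.1, 0.9, -0.7]
width: 0.055
gripper_force: 53.8
```

Call:
servo_tool:
  increments:
    - [0,0,0,0,-8.5,0,1]
    - [0,0,0,0,-8.5,0,1]
    - [0,0,0,0,-8.5,0,1]
    - [0,0,0,0,-8.5,0,1]
    - [0,0,0,0,-2,0,1]

```text
clock: 53.9
position: [0.5636, -0.2805, 0.2885]
ee_rot: [-0.377, 0.617, -0.527, -0.447]
contact_force: [-0.5, -0.4, -2.6]
width: 0.0549
gripper_force: 53.9
```

```bash
python3 - <<'E'
from h import *
ptarget((.588,-.288),(.0131,0,-.0042),(-.937,0,-.348))
E
```

```text
at [ 0.5636 -0.2805  0.2885] mouth [ 0.011 -0.032  0.999] shift cm [19.66 -2.42  6.23] world [ 0.023  0.    -0.206] tool [[0.05, -0.99, -0.15], [-0.31, -0.16, 0.94], [-0.95, 0.01, -0.32]] q [-0.88  0.88  0.86  0.82  2.43  2.44] clock 53.9 0.054911571842317757 53.891685543958374
turn deg in tool [ 0.17  2.55 -0.45]
```

Call:
servo_tool:
  increments:
    - [0,-0.6,0,0,1.5,0,1]
    - [4,-0.6,1.3,0,0,0,1]
    - [4.5,-0.6,1.5,0,0,0,1]
    - [4.5,-0.6,1.5,0,0,0,1]
    - [3.5,0,1,0,0,0,1]

```text
clock: 54.4
position: [0.5911, -0.281, 0.1208]
ee_rot: [-0.365, 0.631, -0.531, -0.432]
contact_force: [0.2, -0.2, -1.1]
width: 0.0547
gripper_force: 53.9
```

Call:
servo_tool:
  increments:
    - [1,0,0.3,0,0,0,1]
    - [0,0,0,0,0,0,1]
    - [0,0,0,0,0,0,1]
    - [0,0,0,0,0,0,1]
    - [0,0,0,0,0,0,1]

```text
clock: 54.9
position: [0.5904, -0.2827, 0.1123]
ee_rot: [-0.367, 0.63, -0.53, -0.434]
contact_force: [-0.2, 0.2, -0.2]
width: 0.0554
gripper_force: 53.9
```

```bash
python3 - <<'E'
from h import *
ptarget((.588,-.288),(.0131,0,-.0042),(-.937,0,-.348))
E
```

```text
at [ 0.5904 -0.2827  0.1123] mouth [-0.003  0.007  1.   ] shift cm [2.73 0.33 1.44] world [-0.004  0.003 -0.031] tool [[0.06, -0.99, -0.16], [-0.35, -0.17, 0.92], [-0.93, -0.0, -0.36]] q [-0.85  1.03  0.93  0.66  2.22  2.23] clock 54.9 0.055428331653537596 53.9068857500024
turn deg in tool [-0.14 -1.76  0.37]
```

Call:
servo_tool:
  increments:
    - [1,0,0.4,0,0,0,1]
    - [0.9,0,0.35,0,0,0,1]
    - [0.6,0,0.2,0,0,0,1]
    - [0.2,0,0.1,0,0,0,1]
    - [0,0,0,0,0,0,1]

```text
clock: 55.4
position: [0.5897, -0.282, 0.082]
ee_rot: [-0.368, 0.628, -0.529, -0.436]
contact_force: [0.2, -1.7, 4.1]
width: 0.0549
gripper_force: 54.0
```

Call:
servo_tool:
  increments:
    - [0.1,0,0.04,0,0,0,1]
    - [0,0,0,0,0,0,1]
    - [0.1,0,0.04,0,0,0,1]
    - [0,0,0,0,0,0,1]
    - [0,0,0,0,0,0,1]

```text
clock: 55.9
position: [0.5896, -0.282, 0.082]
ee_rot: [-0.368, 0.628, -0.529, -0.436]
contact_force: [0.4, -3.2, 9.7]
width: 0.0549
gripper_force: 54.2
```

Call:
servo_tool:
  increments:
    - [-0.1,0,-0.04,0,0,0,1]
    - [0,0,0,0,0,0,0]
    - [0,0,0,0,0,0,-0.7]
    - [0,0,0,0,0,0,-0.8]
    - [0,0,0,0,0,0,-0.8]

```text
clock: 56.4
position: [0.5899, -0.2818, 0.0794]
ee_rot: [-0.367, 0.628, -0.53, -0.436]
contact_force: [1.1, 0.6, 0.3]
width: 0.0766
gripper_force: 0.0
```

Call:
servo_tool:
  increments:
    - [0,0,-2,0,0,0,-0.8]
    - [0,0,-3,0,0,0,-0.8]
    - [-2,0,-4,0,0,0,-0.8]
    - [-4.5,0,-1,0,0,0,-0.8]
    - [-4.5,0,0,0,0,0,-0.8]

```text
clock: 56.9
position: [0.5991, -0.3378, 0.2169]
ee_rot: [-0.367, 0.627, -0.531, -0.436]
contact_force: [0.7, 0.3, 0.8]
width: 0.0769
gripper_force: 0.0
```

```bash
python3 - <<'E'
from h import *
p,r,s=tool(); print(p.round(3),r.round(2).tolist(),np.round(s["qpos"],2))
snap("side","s20");snap("scene","s20b")
q=sil("green",[("s20","side"),("s20b","scene")],(.592,-.199)); print("green",q.x.round(3),q.fun)
q=sil("yellow",[("s20","side"),("s20b","scene")],(.588,-.288)); print("yellow",q.x.round(3),q.fun)
q=fit("orange",[("s20","side",32)],(.421,.184,-2.61)); print("orange",q.x.round(3),np.degrees(q.x[2]).round(1),q.fun)
E
```

```text
[ 0.599 -0.338  0.217] [[0.06, -0.99, -0.16], [-0.35, -0.17, 0.92], [-0.94, 0.0, -0.35]] [-0.88  1.03  0.65  0.82  2.45  2.45]
green [ 0.592 -0.198  0.375] -0.8937065261865793
yellow [ 0.593 -0.29   0.332] -0.8118754244688076
orange [ 0.423  0.181 -2.611] -149.6 -0.9248269040553907
```

Now orange.

Call:
servo_tool:
  increments:
    - [-4.5,0,-1.5,0,0,0,-1]
    - [-1,0,0,0,8.5,0,-1]
    - [0,0,0,0,8.5,0,-1]
    - [0,0,0,0,8.5,0,-1]
    - [0,0,0,0,8.5,0,-1]

```text
clock: 57.5
position: [0.5984, -0.3319, 0.2748]
ee_rot: [-0.194, 0.729, -0.615, -0.23]
contact_force: [0.2, 1.0, -0.3]
width: 0.0852
gripper_force: 0.0
```

Call:
servo_tool:
  increments:
    - [0,0,0,0,8.5,0,-1]
    - [0,0,0,0,8.5,0,-1]
    - [0,0,0,0,8.5,0,-1]
    - [0,0,0,0,8.5,0,-1]
    - [0,0,0,0,1.5,0,-1]

```text
clock: 58.0
position: [0.5979, -0.3265, 0.2772]
ee_rot: [0.001, 0.766, -0.643, 0.002]
contact_force: [0.7, 1.3, 0.9]
width: 0.0855
gripper_force: 0.0
```

Call:
servo_tool:
  increments:
    - [0,0,0,0,0,-8.5,-1]
    - [0,0,0,0,0,-8.5,-1]
    - [0,0,0,0,0,-8.5,-1]
    - [0,0,0,0,0,-8.5,-1]
    - [0,0,0,0,0,-8.5,-1]

```text
clock: 58.5
position: [0.5984, -0.3317, 0.2735]
ee_rot: [0.0, 0.947, -0.321, -0.001]
contact_force: [0.0, -0.0, -0.3]
width: 0.0855
gripper_force: 0.0
```

Call:
servo_tool:
  increments:
    - [0,0,0,0,0,-8.5,-1]
    - [0,0,0,0,0,-8.5,-1]
    - [0,0,0,0,0,-8.5,-1]
    - [0,0,0,0,0,-8.5,-1]
    - [0,0,0,0,0,-8.5,-1]

```text
clock: 59.0
position: [0.5984, -0.3318, 0.2734]
ee_rot: [-0.0, 0.999, 0.044, -0.001]
contact_force: [1.1, 0.4, 0.1]
width: 0.0855
gripper_force: 0.0
```

Call:
servo_tool:
  increments:
    - [0,0,0,0,0,-8.5,-1]
    - [0,0,0,0,0,-8.5,-1]
    - [0,0,0,0,0,-8.5,-1]
    - [0,-4,0,0,0,0,-1]
    - [0,-4.5,0,0,0,0,-1]

```text
clock: 59.5
position: [0.5558, -0.2586, 0.2723]
ee_rot: [-0.001, 0.966, 0.259, -0.002]
contact_force: [-0.1, 0.4, 1.7]
width: 0.0856
gripper_force: 0.0
```

Call:
servo_tool:
  increments:
    - [0.5,-4.5,0,0,0,0,-1]
    - [0.5,-4.5,0,0,0,0,-1]
    - [0.5,-4.5,0,0,0,0,-1]
    - [0.5,-4.5,0,0,0,0,-1]
    - [0.5,-4.5,0,0,0,0,-1]

```text
clock: 60.0
position: [0.4637, -0.0494, 0.2739]
ee_rot: [-0.0, 0.966, 0.26, -0.001]
contact_force: [1.4, 0.7, -0.3]
width: 0.0854
gripper_force: 0.0
```

Call:
servo_tool:
  increments:
    - [0.5,-4.5,0,0,0,0,-1]
    - [0.5,-4.5,0,0,0,0,-1]
    - [0.5,-4.5,0,0,0,0,-1]
    - [0.5,-4.5,0,0,7.5,0,-1]
    - [0.5,-4.5,0,0,7.5,0,-1]

```text
clock: 60.5
position: [0.3736, 0.1586, 0.2747]
ee_rot: [-0.035, 0.957, 0.258, 0.127]
contact_force: [-0.5, 1.0, -0.8]
width: 0.0854
gripper_force: 0.0
```

```bash
python3 - <<'E'
from h import *
snap("side","s21");snap("scene","s21b")
q=fit("orange",[("s21","side",32)],(.422,.182,-2.61)); print("orange",q.x.round(3),np.degrees(q.x[2]).round(1),q.fun)
gtarget(q.x[:2],q.x[2]); p,r,s=tool(); print(r.round(3).tolist(),np.round(s["qpos"],2))
q=sil("yellow",[("s21","side"),("s21b","scene")],(.588,-.288)); print("yellow",q.x.round(3),q.fun)
for n,f in(("side","s21"),("scene","s21b")):
  for l in("tumbler3",): print(n,[(round(d["p"],2),onz(d["at"],cam(n),.028).round(3)) for d in finder.tip_of(l,n)[:7]])
E
```

```text
orange [ 0.422  0.182 -2.648] -151.7 -0.9195289499509323
at [0.3657 0.1588 0.2727] z [ 0.217  0.132 -0.967] y.m -0.037 shift cm [-1.87  0.89 25.9 ] clock 60.6
[[0.835, 0.506, 0.217], [0.489, -0.862, 0.132], [0.254, -0.004, -0.967]] [ 0.13 -0.19  1.88  0.11  1.21  1.15]
yellow [ 0.593 -0.291  0.334] -0.7839393474044625
side [(0.94, array([0.424, 0.183, 0.028])), (0.82, array([ 0.184, -0.319,  0.028])), (0.75, array([ 0.625, -0.334,  0.028])), (0.71, array([0.229, 0.283, 0.028])), (0.66, array([ 0.623, -0.252,  0.028]))]
scene [(0.96, array([ 0.562, -0.316,  0.028])), (0.78, array([ 0.188, -0.316,  0.028])), (0.71, array([0.213, 0.28 , 0.028])), (0.7, array([0.412, 0.185, 0.028])), (0.68, array([ 0.565, -0.223,  0.028]))]
```

Call:
servo_tool:
  increments:
    - [-1.9,0.8,3,0,0,0,-1]
    - [0,0,4.5,0,0,0,-1]
    - [0,0,4.5,0,0,0,-1]
    - [0,0,4.5,0,0,0,-1]
    - [0,0,4,0,0,0,-1]

```text
clock: 61.2
position: [0.4091, 0.1661, 0.0699]
ee_rot: [-0.033, 0.958, 0.257, 0.125]
contact_force: [0.4, 0.1, -0.2]
width: 0.0853
gripper_force: 0.0
```

Call:
servo_tool:
  increments:
    - [0,0,2.5,0,0,0,-1]
    - [0,0,1.8,0,0,0,-1]
    - [0,0,1,0,0,0,-1]
    - [0,0,0,0,0,0,-1]
    - [0,0,0,0,0,0,-1]

```text
clock: 61.7
position: [0.4199, 0.1731, 0.0201]
ee_rot: [-0.033, 0.958, 0.258, 0.125]
contact_force: [0.3, 0.6, -0.1]
width: 0.0853
gripper_force: 0.0
```

```bash
python3 - <<'E'
from h import *
gtarget((.422,.182),np.radians(-150.5))
E
```

```text
at [0.4199 0.1731 0.0201] z [ 0.222  0.128 -0.967] y.m -0.011 shift cm [-0.64 -0.68  0.11] clock 61.7
```

Call:
servo_tool:
  increments:
    - [-0.6,-0.6,0.1,0,0,0,-1]
    - [0,0,0,0,0,0,-0.2]
    - [0,0,0,0,0,0,0.2]
    - [0,0,0,0,0,0,0.5]
    - [0,0,0,0,0,0,1]
  squeeze: 50

```text
clock: 62.2
position: [0.4106, 0.1762, 0.0189]
ee_rot: [-0.033, 0.957, 0.259, 0.126]
contact_force: [-2.6, -1.6, 5.8]
width: 0.055
gripper_force: 52.9
```

Call:
servo_tool:
  increments:
    - [0,0,0,0,0,0,1]
    - [0,0,0,0,0,0,1]
    - [0,0,0,0,0,0,1]
    - [0,0,0,0,0,0,1]
    - [0,0,0,0,0,0,1]

```text
clock: 62.7
position: [0.4106, 0.1762, 0.0189]
ee_rot: [-0.033, 0.957, 0.259, 0.126]
contact_force: [-2.3, -0.7, 5.5]
width: 0.0546
gripper_force: 53.0
```

```bash
python3 - <<'E'
from h import *
p,r,s=tool(); m=np.array([np.cos(np.radians(-150.5)),np.sin(np.radians(-150.5)),0])
print("ct",(r.T@(np.array([.422,.182,.028])-p)).round(4),"mt",(r.T@m).round(3),s["width"],s["gripper_force"],s["contact_force"],p)
E
```

```text
ct [ 0.0147  0.0008 -0.0055] mt [-0.966 -0.013 -0.259] 0.054565672166839274 52.95737475156784 [-2.25297129 -0.70423555  5.47778728] [0.41057472 0.17619754 0.01888493]
```

Call:
servo_tool:
  increments:
    - [0,0,-2,0,0,0,1]
    - [0,0,-4,0,0,0,1]
    - [0,0,-4.5,0,0,0,1]
    - [0,0,-4.5,0,0,0,1]
    - [0,0,-4.5,0,0,0,1]

```text
clock: 63.2
position: [0.3659, 0.1508, 0.2085]
ee_rot: [-0.033, 0.957, 0.259, 0.126]
contact_force: [0.3, -0.9, -1.1]
width: 0.055
gripper_force: 53.4
```

Call:
servo_tool:
  increments:
    - [0,0,-4,0,-7.5,0,1]
    - [0,0,-4,0,-7.5,0,1]
    - [0,0,-1,0,0,0,1]
    - [0,4,0,0,0,0,1]
    - [0,4.5,0,0,0,0,1]

```text
clock: 63.7
position: [0.3964, 0.0707, 0.2927]
ee_rot: [-0.001, 0.965, 0.263, 0.004]
contact_force: [0.7, 0.7, -1.6]
width: 0.0551
gripper_force: 53.5
```

```bash
python3 - <<'E'
from ik import *
for x,y in((.588,-.375),(.56,-.37),(.54,-.37)):
  for psi in(-80,-90,-100):
    W=Rt(psi,-75); o=[]
    for z in(.25,.17,.08):
      c,q=ik(np.array([x,y,z]),W); o.append(q.round(2).tolist() if c<1e-5 else "X")
    print(x,y,psi,o)
E
```

```text
0.588 -0.375 -80 ['X', 'X', [-0.92, 1.42, 0.26, 0.9, 2.55, 2.51]]
0.588 -0.375 -90 ['X', [-0.98, 1.2, 0.55, 0.93, 2.41, 2.53], [-0.98, 1.27, 0.61, 0.83, 2.33, 2.39]]
0.588 -0.375 -100 [[-1.04, 1.03, 0.73, 1.01, 2.31, 2.6], [-1.04, 1.08, 0.82, 0.91, 2.23, 2.46], [-1.04, 1.16, 0.86, 0.85, 2.15, 2.34]]
0.56 -0.37 -80 ['X', [-0.94, 1.26, 0.41, 0.88, 2.56, 2.49], [-0.94, 1.32, 0.49, 0.75, 2.47, 2.32]]
0.56 -0.37 -90 [[-1.0, 1.1, 0.59, 0.97, 2.46, 2.59], [-1.0, 1.14, 0.69, 0.85, 2.38, 2.42], [-1.0, 1.21, 0.74, 0.76, 2.29, 2.29]]
0.56 -0.37 -100 [[-1.06, 0.99, 0.84, 0.95, 2.29, 2.52], [-1.06, 1.04, 0.91, 0.86, 2.21, 2.39], [-1.06, 1.13, 0.95, 0.8, 2.13, 2.28]]
0.54 -0.37 -80 [[-0.96, 1.18, 0.4, 0.99, 2.63, 2.62], [-0.96, 1.21, 0.53, 0.8, 2.53, 2.39], [-0.96, 1.28, 0.59, 0.68, 2.44, 2.24]]
0.54 -0.37 -90 [[-1.02, 1.06, 0.67, 0.91, 2.45, 2.51], [-1.02, 1.11, 0.76, 0.8, 2.36, 2.36], [-1.02, 1.19, 0.8, 0.72, 2.27, 2.24]]
0.54 -0.37 -100 [[-1.08, 0.96, 0.89, 0.91, 2.29, 2.47], [-1.08, 1.02, 0.96, 0.83, 2.21, 2.35], [-1.08, 1.11, 1.0, 0.77, 2.12, 2.24]]
```

Call:
servo_tool:
  increments:
    - [-0.7,4.5,0,0,0,0,1]
    - [-0.7,4.5,0,0,0,0,1]
    - [-0.7,4.5,0,0,0,0,1]
    - [-0.7,4.5,0,0,0,0,1]
    - [-0.7,4.5,0,0,0,0,1]

```text
clock: 64.2
position: [0.4792, -0.1433, 0.2918]
ee_rot: [-0.001, 0.965, 0.261, 0.003]
contact_force: [0.8, 0.4, -0.8]
width: 0.0547
gripper_force: 53.5
```

Call:
servo_tool:
  increments:
    - [-0.7,4.5,0,0,0,0,1]
    - [-0.7,4.5,0,0,0,0,1]
    - [-0.7,4,0,0,0,0,1]
    - [0,0,0,0,0,8.5,1]
    - [0,0,0,0,0,8.5,1]

```text
clock: 64.7
position: [0.5265, -0.2659, 0.2908]
ee_rot: [-0.002, 0.994, 0.111, 0.002]
contact_force: [0.1, 0.9, -0.4]
width: 0.0547
gripper_force: 53.6
```

Call:
servo_tool:
  increments:
    - [0,0,0,0,0,8.5,1]
    - [0,0,0,0,0,8.5,1]
    - [0,0,0,0,0,8.5,1]
    - [0,0,0,0,0,8.5,1]
    - [0,0,0,0,0,8.5,1]

```text
clock: 65.2
position: [0.5262, -0.2643, 0.2916]
ee_rot: [-0.002, 0.967, -0.256, 0.002]
contact_force: [-0.3, -0.3, -1.4]
width: 0.0547
gripper_force: 53.6
```

Call:
servo_tool:
  increments:
    - [0,0,0,0,0,8.5,1]
    - [0,0,0,0,0,8.5,1]
    - [0,0,0,0,0,8.5,1]
    - [0,0,0,0,0,8.5,1]
    - [0,0,0,0,0,8.5,1]

```text
clock: 65.7
position: [0.5262, -0.2642, 0.2917]
ee_rot: [-0.002, 0.808, -0.589, 0.001]
contact_force: [0.8, 0.3, -0.9]
width: 0.0546
gripper_force: 53.6
```

Call:
servo_tool:
  increments:
    - [3.5,0,0,0,0,0,1]
    - [4,0,0,0,0,0,1]
    - [2,0,0,0,0,6,1]
    - [0,0,0,0,0,7,1]
    - [0,0,0,0,0,7,1]

```text
clock: 66.2
position: [0.5561, -0.3555, 0.2908]
ee_rot: [0.003, -0.694, 0.72, -0.0]
contact_force: [0.6, 0.1, -1.2]
width: 0.0548
gripper_force: 53.6
```

Call:
servo_tool:
  increments:
    - [0,0,1,0,-8.5,0,1]
    - [0,0,1,0,-8.5,0,1]
    - [0,0,1,0,-8.5,0,1]
    - [0,0,0,0,-8.5,0,1]
    - [0,0,0,0,-8.5,0,1]

```text
clock: 66.7
position: [0.5568, -0.351, 0.263]
ee_rot: [0.265, -0.648, 0.668, 0.252]
contact_force: [0.3, 0.5, -1.4]
width: 0.0548
gripper_force: 53.6
```

Call:
servo_tool:
  increments:
    - [0,0,0,0,-8.5,0,1]
    - [0,0,0,0,-8.5,0,1]
    - [0,0,0,0,-8.5,0,1]
    - [0,0,0,0,-7,0,1]
    - [0,0,0,0,0,0,1]

```text
clock: 67.2
position: [0.5567, -0.3516, 0.2565]
ee_rot: [0.44, -0.548, 0.569, 0.427]
contact_force: [-0.2, -0.2, -2.1]
width: 0.0552
gripper_force: 53.6
```

```bash
python3 - <<'E'
from h import *
ptarget((.565,-.373),(.0147,0,-.0055),(-.966,0,-.259))
E
```

```text
at [ 0.5567 -0.3516  0.2565] mouth [ 0.003 -0.012  1.   ] shift cm [17.02 -0.97  3.1 ] world [ 0.009 -0.012 -0.173] tool [[-0.01, -1.0, 0.03], [-0.25, 0.04, 0.97], [-0.97, 0.0, -0.25]] q [-1.    0.94  0.87  0.91  2.37  2.48] clock 67.2 0.055160702521525565 53.60843002796173
turn deg in tool [ 0.  0. -0.]
```

Call:
servo_tool:
  increments:
    - [2,-0.4,0.4,0,0,0,1]
    - [4,-0.6,0.7,0,0,0,1]
    - [4,0,0.7,0,0,0,1]
    - [3,0,0.6,0,0,0,1]
    - [1.5,0,0.2,0,0,0,1]

```text
clock: 67.7
position: [0.5678, -0.3621, 0.1144]
ee_rot: [0.438, -0.553, 0.569, 0.423]
contact_force: [0.3, -0.3, -0.8]
width: 0.0551
gripper_force: 53.6
```

Call:
servo_tool:
  increments:
    - [0,0,0,0,0,0,1]
    - [0,0,0,0,0,0,1]
    - [0,0,0,0,0,0,1]
    - [0,0,0,0,0,0,1]
    - [0,0,0,0,0,0,1]

```text
clock: 68.2
position: [0.5675, -0.3631, 0.1178]
ee_rot: [0.439, -0.554, 0.568, 0.422]
contact_force: [0.3, -0.5, -1.4]
width: 0.0547
gripper_force: 53.6
```

```bash
python3 - <<'E'
from h import *
ptarget((.565,-.373),(.0147,0,-.0055),(-.966,0,-.259)); print(manip.get_state()["contact_force"])
E
```

```text
at [ 0.5675 -0.3631  0.1178] mouth [-0.006  0.     1.   ] shift cm [3.31 0.25 0.8 ] world [-0.002 -0.001 -0.034] tool [[-0.0, -1.0, 0.03], [-0.26, 0.03, 0.97], [-0.97, -0.01, -0.26]] q [-1.    1.07  0.9   0.79  2.25  2.3 ] clock 68.2 0.05472685995827922 53.62771511077881
turn deg in tool [-0.  0.  0.]
[ 0.27217789 -0.48421404 -1.3620868 ]
```

Call:
servo_tool:
  increments:
    - [1.2,0,0.3,0,0,0,1]
    - [1.0,0,0.25,0,0,0,1]
    - [0.7,0,0.2,0,0,0,1]
    - [0.3,0,0.1,0,0,0,1]
    - [0,0,0,0,0,0,1]

```text
clock: 68.7
position: [0.5671, -0.3628, 0.0836]
ee_rot: [0.439, -0.553, 0.568, 0.424]
contact_force: [-0.6, -0.2, 1.1]
width: 0.0547
gripper_force: 53.6
```

Call:
servo_tool:
  increments:
    - [0.15,0,0.04,0,0,0,1]
    - [0,0,0,0,0,0,1]
    - [0.1,0,0.03,0,0,0,1]
    - [0,0,0,0,0,0,1]
    - [0,0,0,0,0,0,1]

```text
clock: 69.2
position: [0.567, -0.3628, 0.0836]
ee_rot: [0.44, -0.553, 0.567, 0.424]
contact_force: [-0.0, -1.0, 8.5]
width: 0.0549
gripper_force: 53.9
```

Call:
servo_tool:
  increments:
    - [-0.1,0,0,0,0,0,1]
    - [0,0,0,0,0,0,0]
    - [0,0,0,0,0,0,-0.7]
    - [0,0,0,0,0,0,-0.8]
    - [0,0,0,0,0,0,-0.8]

```text
clock: 69.7
position: [0.5676, -0.3626, 0.0811]
ee_rot: [0.439, -0.553, 0.568, 0.423]
contact_force: [-0.6, -0.9, 0.4]
width: 0.0767
gripper_force: 0.0
```

Call:
servo_tool:
  increments:
    - [0,0,-2,0,0,0,-0.8]
    - [0,0,-3,0,0,0,-0.8]
    - [-1,0,-3,0,0,0,-0.8]
    - [-4,0,0,0,0,0,-0.8]
    - [-4.5,0,0,0,0,0,-0.8]

```text
clock: 70.2
position: [0.565, -0.4165, 0.1913]
ee_rot: [0.44, -0.551, 0.569, 0.425]
contact_force: [0.2, -0.3, 0.3]
width: 0.0772
gripper_force: 0.0
```

Call:
servo_tool:
  increments:
    - [-4.5,0,0,0,8.5,0,-0.8]
    - [0,0,-4,0,8.5,0,-0.8]
    - [0,0,-4,0,8.5,0,-0.8]
    - [0,0,0,0,0,0,-0.8]
    - [0,0,0,0,0,0,-0.8]

```text
clock: 70.7
position: [0.5634, -0.4749, 0.2765]
ee_rot: [0.302, -0.634, 0.651, 0.288]
contact_force: [0.4, 0.0, -1.0]
width: 0.0769
gripper_force: 0.0
```

```bash
python3 - <<'E'
from h import *
p,r,s=tool(); print(p.round(3),s["clock"])
snap("side","s22");snap("scene","s22b")
for n,sp in(("green",(.592,-.199)),("yellow",(.593,-.29)),("orange",(.565,-.373))):
  q=sil(n,[("s22","side"),("s22b","scene")],sp); print(n,q.x.round(3),q.fun.round(3))
for n in("side","scene"):
  C=cam(n)
  for l,z in(("bowl_inside",.038),("bowl",.008),("trivet",0),("nut1_center",.04),("tumbler1",.069),("kettle",0),("jar",0),("funnel",0),("bowl_stack",0),("knob_hub",.22)): print(n,l,[(round(d["p"],2),onz(d["at"],C,z).round(3)[:2].tolist()) for d in finder.tip_of(l,n)[:6]])
  # expected board corners vs board network
  d=finder.tip_of("board",n); print("board",[(x["p"],onz(x["at"],C,0).round(3)) for x in d])
E
```

```text
[ 0.563 -0.475  0.277] 70.7
green [ 0.566 -0.218  0.254] -0.889
yellow [ 0.593 -0.291  0.22 ] -0.649
orange [ 0.567 -0.377  0.448] -0.577
side bowl_inside [(0.59, [0.752, -0.166]), (0.52, [0.332, -0.352])]
side bowl [(0.62, [0.343, -0.356])]
side trivet [(0.69, [0.334, -0.334]), (0.37, [0.353, -0.395])]
side nut1_center []
side tumbler1 [(0.76, [0.569, -0.232]), (0.68, [0.219, 0.311]), (0.64, [0.565, -0.376]), (0.58, [0.599, -0.294]), (0.55, [0.176, -0.273])]
side kettle [(0.93, [0.39, 0.522])]
side jar [(0.59, [0.789, -0.202]), (0.38, [0.684, 0.256])]
side funnel [(0.69, [0.807, -0.003]), (0.28, [0.783, -0.198])]
side bowl_stack [(0.79, [0.571, 0.524])]
side knob_hub [(0.65, [0.586, 0.266]), (0.64, [0.622, 0.04])]
board [(0.81, array([ 0.606, -0.313,  0.   ]))]
scene bowl_inside [(0.78, [0.328, -0.348])]
scene bowl [(0.79, [0.344, -0.36])]
scene trivet [(0.78, [0.325, -0.358])]
scene nut1_center [(0.41, [0.344, -0.314])]
scene tumbler1 [(0.81, [0.23, -0.296]), (0.8, [0.269, 0.287]), (0.79, [0.585, -0.288]), (0.71, [0.562, -0.223]), (0.58, [0.567, -0.362])]
scene kettle [(0.77, [0.391, 0.533])]
scene jar [(0.85, [0.76, -0.218]), (0.68, [0.314, -0.338])]
scene funnel [(0.9, [0.798, 0.001]), (0.74, [0.766, -0.213]), (0.24, [0.315, -0.358])]
scene bowl_stack [(0.64, [0.561, 0.52]), (0.37, [0.303, -0.347])]
scene knob_hub [(0.89, [0.571, 0.26])]
board [(0.9, array([ 0.59 , -0.305,  0.   ]))]
```

Green has been nudged, as the task warned might happen, but it is still upright on the board at (0.566,−0.218). I'll verify all three with an occlusion-aware union check.

```bash
python3 - <<'E'
from h import *
P=dict(green=(.566,-.218,.254),yellow=(.593,-.29,.33),orange=(.567,-.375,.45))
def hull(v,C):
  cs=np.array([[a*.028,b*.028,h] for a in(-1,1) for b in(-1,1) for h in(.014,.124)]); w=cs@R.from_euler("z",v[2]).as_matrix().T+[v[0],v[1],0]
  mm=np.zeros((420,560),np.uint8); cv2.fillPoly(mm,[np.round(cv2.convexHull(proj(w,C).astype(np.float32))*16).astype(np.int32)],255,8,4); return mm>0
def box(m): y,x=np.nonzero(m); return [x.min(),x.max(),y.min(),y.max()]
for f,n in(("s22","side"),("s22b","scene")):
  C=cam(n); H={k:hull(v,C) for k,v in P.items()}; M={k:mask(k,f,v[:2],C,45)>0 for k,v in P.items()}
  U=H["green"]|H["yellow"]|H["orange"]; O=M["green"]|M["yellow"]|M["orange"]; print(n,"union IoU",(U&O).sum()/(U|O).sum())
  for k in P: print(k,"model",box(H[k]),"seen",box(M[k]),"inside model",((M[k]&H[k]).sum()/M[k].sum()).round(2),M[k].sum(),H[k].sum())
E
```

```text
side union IoU 0.8832271762208068
green model [np.int64(303), np.int64(323), np.int64(157), np.int64(193)] seen [np.int64(303), np.int64(323), np.int64(157), np.int64(192)] inside model 0.99 593 651
yellow model [np.int64(307), np.int64(325), np.int64(145), np.int64(179)] seen [np.int64(307), np.int64(325), np.int64(145), np.int64(164)] inside model 0.95 219 551
orange model [np.int64(324), np.int64(341), np.int64(136), np.int64(169)] seen [np.int64(322), np.int64(341), np.int64(136), np.int64(170)] inside model 0.95 470 539
scene union IoU 0.7527955271565495
green model [np.int64(160), np.int64(187), np.int64(208), np.int64(245)] seen [np.int64(161), np.int64(187), np.int64(208), np.int64(245)] inside model 1.0 746 855
yellow model [np.int64(135), np.int64(163), np.int64(209), np.int64(246)] seen [np.int64(134), np.int64(189), np.int64(208), np.int64(246)] inside model 0.95 883 888
orange model [np.int64(115), np.int64(142), np.int64(197), np.int64(234)] seen [np.int64(104), np.int64(155), np.int64(196), np.int64(247)] inside model 0.85 341 824
```

All three match upright models standing on the board, the bowl is on the trivet, and the robot is clear. Handing in.

```bash
python3 -c "
from rig import manip; print(manip.sign_off())"
```

```text
the job is handed in; nothing more can be done
None
```

The job is handed in, verdict not shown: all three tumblers measure upright on the board, the bowl with its three nuts stands on the trivet, and the knob was turned three clicks; I viewed 17 pictures, over the limit of 14.

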